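# Hang a drying peg in the draining panel

## Task

Hang the loose drying peg in the upper gap of the slatted draining panel, about midway between the two pegs already hanging there: tilt its front up so that the lip goes in behind the top slat, then turn it down until its back plate sits flush and it hangs level by itself, let go and move clear. The panel's slats are set by hand and may stand a centimetre or so off their mark, so feel for the gap and be gentle: do not force the peg or the gripper against the panel, and leave the glassware and tools around it alone.

Things in the scene. Friction and masses are not known exactly. Their poses are not given: they have to be found in the camera images.
- bracket_grip (a point): Centre of the grip fin of the loose drying peg, a rigid 180 g (give or take a third) bracket standing level on the bench. Axes: x to its back (the side that meets the panel), y across, z up. The fin, to be pinched across its 14 mm, is grey plastic 80 (x) x 14 x 44 (z) mm; the bench is 22 below this point. In front a 10 mm steel peg runs to 77 in -x of here, tip turned up to 24 above.
- bracket_seat (a point): Bracket, same axes: 44 mm in +x and 28 in +z of bracket_grip, mid-width, in the rear face of its steel back plate (4 thick, 56 wide, from 50 below to 4 above this point), at the underside of the tongue. The tongue, 40 wide and 4 thick, runs from here 14 in +x. Once hung, it rests here on the top edge of the middle slat, plate against that slat's front.
- bracket_lip (a point): Bracket, same axes: top edge of the upright lip at the tongue's end, mid-width, 12 mm in +x and 26 in +z of bracket_seat. The lip is 4 thick and 40 wide; the slot between it and the plane of the plate's rear face is 10 wide, open upward, and takes the 6 mm top slat. The lip passes the gap only with the bracket tilted at least 36 degrees, front up; 40 suits.
- gap_mark (a point): Mark on the panel's fixed frame, half-way along, in the plane of the slats' front, 130.5 mm above the bench: nominal mid-height of the upper gap. x into the panel, y along the slats, z up. The gap is exactly 21 high, but the slats are clamped by hand: the real gap lies up to 14 mm higher or lower than the mark, the hung pegs with it. The slats do not yield in use.
- panel: Draining panel, upright; origin on the bench below gap_mark, same axes. White frame, posts at y = +-152 mm, foot plate 12 thick from x = -30 to 100. Three level wooden slats, 6 thick (x 0 to 6), open behind: top slat 39 tall (nominally z 141 to 180), upper gap, middle slat 55 tall (65 to 120), unused lower gap 16. Pegs like the loose one hang in the upper gap at y = +-95.
- rack_mid (a point): Wooden test-tube rack with tubes, 44 x 200 mm (x, y), 120 tall to the tube tops; bystander, point 35 mm above the bench.
- amber_mid (a point): Amber bottle, 68 mm in diameter, 155 tall; bystander, point half-way up.
- washer_mid (a point): White squeeze bottle, 56 mm in diameter, 150 tall; bystander, point half-way up.
- beaker_mid (a point): Glass beaker, 72 mm in diameter, 95 tall; bystander, point half-way up.
- dish_mid (a point): White porcelain dish, 72 mm in diameter, 30 tall; bystander, point half-way up.
- stopper_mid (a point): Black rubber stopper, 28 mm in diameter, 24 tall; bystander, point half-way up.
- spatula_grip (a point): Handle of a black flat-bladed spatula, 170 mm long, lying on the bench; bystander.
Not all that is in view belongs to the job. What is shaped like the part that bears bracket_grip but blue is not meant.

How it is judged:
By the outcome, as a careful person would: the job done as asked, in the order asked, and still so for the second after the job is handed in, with the robot touching nothing.
It also fails if it takes over 64 s, if anything falls off the work surface, if the arm or the gripper's body presses on something with over 40 N, if the wrist force passes 120 N, or if a joint passes its speed limit or range.

## Robot

A 7-joint arm with a two-finger parallel gripper is mounted at the origin on the work surface. World frame = base frame: x ahead of the robot, y to its left, z up, the work surface at z = 0. Lengths are in m, angles in rad, forces in N, time in s.
With the tool pointing down it reaches from about 0.4 to 0.85 m from the base axis. Payload 4.5 kg.
Tool frame: the origin (TCP) lies on the centre line of the jaws, within the pads' length; the fingertips stand 11 mm ahead of it and the grasp point (between the pads) lies 8 mm behind it; z points along the fingers, x is the direction in which the jaws open and shut, and the axes are right-handed (so a half turn about z gives the same grasp; the last joint's range is limited). The gripper opens to 88 mm and grips with 3 to 60 N. Pads are 18 mm wide; open, the fingers measure 123 mm over their backs; the gripper's body (75 mm by 187 mm) begins 45 mm behind the grasp point.
Start: joints at [1.365, 0.689, -0.195, 1.565, 0.157, 0.902, -0.215], TCP at [0.148, -0.607, 0.25] pointing down, gripper open.
Joint ranges: [-3.01, 3.01], [-0.46, 2.08], [-1.47, 1.51], [0.13, 2.56], [-1, 4.14], [0.04, 2.09], [-2.66, 2.66]. Speed limits (rad/s): [2.57, 2.57, 3.14, 3.14, 3.14, 3.14, 3.14].

## Interface

Orientations are given as a unit quaternion [x, y, z, w].
In Python, from plant import r, vision, order, nets gives the robot as it stands.
- The arm moves only by the tool send_rows, never from a script. Its argument "series" is a list of rows, each an object with "delta_pos": the shift along the tool's x, y, z in cm, a list of three; "turn": the turn about the tool's z in degrees; "jaw": the closure, from 0 (fully open) to 1 (shut). In form: [{"delta_pos": [x, y, z], "turn": turn, "jaw": jaw}, ...]. A call has 1 to 8 rows; each row is the pose to reach, as a shift and turn from the pose commanded when the call began, along the tool's axes at that moment; what a row does not reach only later rows make up. A row lasts 1/12 s, in which the tool goes at most 41.7 mm and 7.16 degrees, less where a joint would pass 70% of its speed; a pose out of reach is approached as far as the arm can. A call with a gripper value outside its range is refused whole. The fingers move at their own pace and stop on an object; "force" is the grip in N (left out, the last holds). Time passes only in rows, so rows that repeat a pose let the fingers close. It gives the time, the measured TCP pose, the force and the opening at its end, in the units of the state.
- r.get_state(): the state, without advancing time (a new reading comes with each control period).
- vision.snapshot(name): name is "scene" or "top"; returns the picture (420x560x3 uint8, blue, green, red); there is no depth.
- vision.camera_params(name): a dict with "intrinsics" (3x3 intrinsics, pixels), "D" ([k1, k2, p1, p2, k3] as OpenCV has them; the pictures are not rectified), "extrinsics" (4x4, takes a point from world to camera coordinates). Camera axes: x right, y down, z forward; pixel columns grow to the right and rows downward; lengths in m; the calibration is good to about 2 mm. A picture is of the moment at which its call begins. camera_params takes no time and is no camera call.
- order.finish_job(): hands the job in, once; it reports no verdict.
Trained networks look in the newest picture that a camera, given by its name, has taken for a name from the list of things; names that differ only in an ending like _2 or _b are one class to them, and where a whole thing is asked for, a point or a joint stands for the part that bears it (a point fixed in the world has none). Each returns a list of dicts, best first, with "score" (0 to 1); they miss things now and then, are a little off and sometimes report something else, mostly with a low value. They report only what shows in the picture. A call takes as long as a camera call. They do not tell look-alikes from the thing itself.
- nets.boxes_of(camera, label): "location" ([row, column] as shares, 0 to 1, of the picture: columns of its width, rows of its height, amid what is visible of it).
- nets.trace(camera, label): "region" (420x560 bool, what is visible of it) and "location" ([row, column] as shares, 0 to 1, of the picture: columns of its width, rows of its height, amid what is visible of it).
The state is a dict: "clock": time; "q": joint angles; "qd": joint speeds; "joint_torque": joint torques, N m; "tool_pos": TCP position; "eef_rot": TCP orientation; "contact_force": force on the tool from outside, world axes, zero at the start; "moment": the same for the moment, N m; "opening": opening from 0.0 (shut) to 1.0 (fully open).
Only numpy, scipy, OpenCV 4.12 (cv2) and the standard library are available. Lean on these libraries where they do the work, as an engineer would, in place of code of your own. Each camera call takes 0.05 s, during which the arm holds its last target.

## Working session

There is one attempt and no reset: what is moved stays moved. The work goes in short steps, Python scripts to look and compute and a tool call to move; the robot and the scene stay as the last step left them, time stands still between calls to the robot, and variables do not carry over. Pictures are saved under pics/ and viewed, and the job is handed in when it is done.

Besides the shell and the picture viewer there is one more tool, called after "Call:" as name(argument=value, ...) on one line, values as JSON. send_rows: Moves the arm, as the interface text tells. Its arguments: {"type":"object","properties":{"series":{"type":"array"},"force":{"type":"number"}},"required":["series"]}

```bash
ls; mkdir -p pics
python3 - <<'E'
from plant import r,vision,order,nets
import cv2,numpy as np
s=r.get_state();print(s)
for n in("scene","top"):
    im=vision.snapshot(n);cv2.imwrite(f"pics/{n}0.png",im)
    p=vision.camera_params(n);print(n,p)
    for l in["bracket_grip","bracket_seat","bracket_lip","gap_mark","panel","rack_mid"]:
        print(l,[(round(d['score'],2),round(d['location'][1]*560),round(d['location'][0]*420)) for d in nets.boxes_of(n,l)])
E
```

```text
pics
{'clock': 0.0, 'q': array([ 1.36479086,  0.68995659, -0.19449739,  1.56633243,  0.15729812,
        0.90250251, -0.21511304]), 'qd': array([-0.00036814,  0.00071685, -0.00066067,  0.00036332,  0.00116737,
       -0.00081157,  0.00136249]), 'joint_torque': array([-6.64208869e-05, -5.27555251e+01, -1.26668092e+00, -1.53428149e+01,
       -5.25680243e-02,  6.51127542e-03,  1.69577279e-04]), 'tool_pos': array([ 0.14824644, -0.60653935,  0.24892979]), 'eef_rot': array([ 7.86627932e-01, -6.17426659e-01, -7.53423036e-04, -5.00208524e-04]), 'contact_force': array([-0.84556946,  0.14969689,  0.0244179 ]), 'moment': array([0.04982669, 0.01331487, 0.03648437]), 'opening': 1.000113823418438}
scene {'intrinsics': array([[464.50211507,   0.        , 281.85696778],
       [  0.        , 464.50211507, 207.94542589],
       [  0.        ,   0.        ,   1.        ]]), 'D': array([0.04068752, 0.        , 0.        , 0.        , 0.        ]), 'extrinsics': array([[ 2.82990756e-01,  9.59122228e-01, -8.85913073e-04,
        -5.48492803e-02],
       [ 6.42000435e-01, -1.90109461e-01, -7.42760954e-01
[... 686 characters left out ...]
     ,   1.        ]]), 'D': array([-0.09524009,  0.        ,  0.        ,  0.        ,  0.        ]), 'extrinsics': array([[ 0.02319722, -0.99971869, -0.00494275, -0.0879564 ],
       [-0.99830214, -0.02289956, -0.05355786,  0.52059812],
       [ 0.0534296 ,  0.00617675, -0.99855252,  1.19633889],
       [ 0.        ,  0.        ,  0.        ,  1.        ]])}
bracket_grip [(0.96, 366, 199), (0.94, 440, 267), (0.69, 377, 282), (0.68, 312, 226)]
bracket_seat [(0.81, 443, 269), (0.74, 375, 281), (0.73, 310, 224), (0.66, 367, 199)]
bracket_lip [(0.96, 442, 270), (0.95, 365, 203), (0.61, 311, 224), (0.58, 378, 278)]
gap_mark [(0.78, 211, 168)]
panel [(0.89, 214, 170)]
rack_mid [(0.72, 333, 146)]
```

View pics/scene0.png

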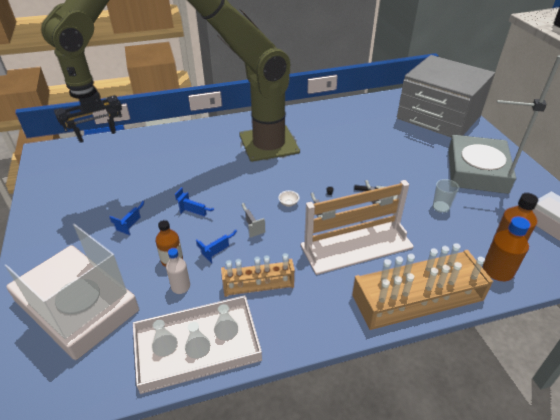

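View pics/top0.png

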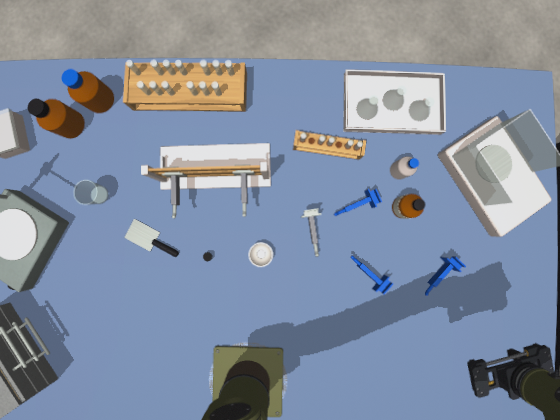

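The loose grey peg is at top (312,226) and scene (253,221). The look-alikes are blue: top (366,199), (377,282), (440,267), and scene (213,245), (189,204), (125,225). Two more grey ones already hang on the panel, at top (175,195) and (244,190). I choose the grey one standing on the bench and will check it in a close crop.

```bash
cat > h.py <<'E'
import cv2,numpy as np
from plant import r,vision,order,nets
P={n:vision.camera_params(n) for n in("scene","top")}
def proj(n,p):
    c=P[n];E=c['extrinsics'];rv=cv2.Rodrigues(E[:3,:3])[0]
    return cv2.projectPoints(np.atleast_2d(np.array(p,float)),rv,E[:3,3],c['intrinsics'],c['D'])[0].reshape(-1,2)
def ray(n,uv):
    c=P[n];E=c['extrinsics'];R=E[:3,:3]
    x=cv2.undistortPoints(np.array([[uv]],float),c['intrinsics'],c['D']).ravel()
    return -R.T@E[:3,3],R.T@np.array([x[0],x[1],1])
def atz(n,uv,z):
    o,d=ray(n,uv);return o+d*(z-o[2])/d[2]
def tri(a,b):
    (o1,d1),(o2,d2)=ray("scene",a),ray("top",b)
    A=np.stack([d1,-d2],1);t=np.linalg.lstsq(A,o2-o1,rcond=None)[0]
    p,q=o1+t[0]*d1,o2+t[1]*d2;return (p+q)/2,np.linalg.norm(p-q)
def crop(n,u0,v0,u1,v1,k,f,im=None):
    im=vision.snapshot(n) if im is None else im
    cv2.imwrite(f,cv2.resize(im[v0:v1,u0:u1],None,fx=k,fy=k,interpolation=cv2.INTER_CUBIC))
E
python3 - <<'E'
from h import *
t=cv2.imread("pics/top0.png");s=cv2.imread("pics/scene0.png")
crop("top",270,190,350,270,7,"pics/ct.png",t)
crop("scene",220,190,300,250,8,"pics/cs.png",s)
crop("scene",290,170,420,270,6,"pics/cp.png",s)
crop("top",130,130,290,230,5,"pics/cpt.png",t)
print(atz("top",(312,226),.022),tri((253,221),(312,226)))
E
```

```text
[ 0.46258843 -0.17924375  0.022     ] (array([ 0.46274671, -0.17758809,  0.03352872]), np.float64(0.0015209789845508697))
```

View pics/ct.png

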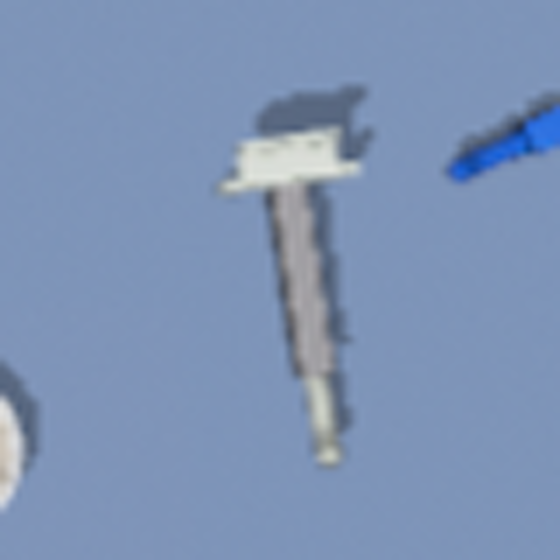

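View pics/cs.png

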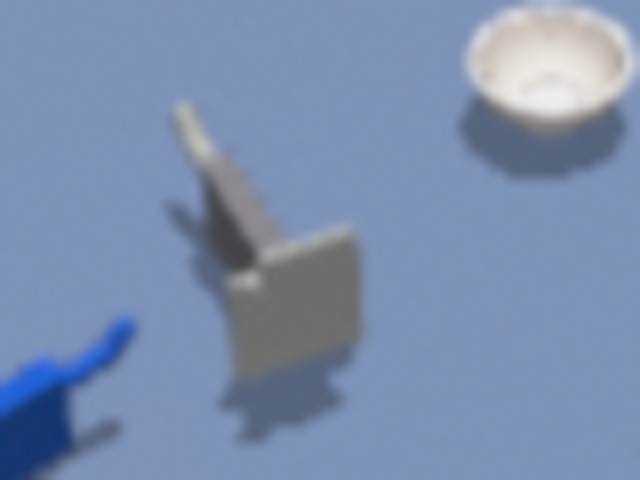

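View pics/cp.png

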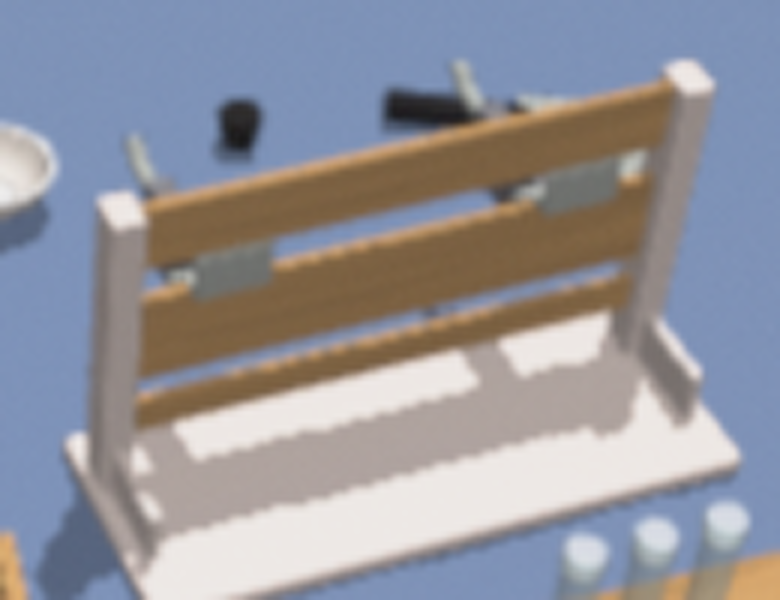

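View pics/cpt.png

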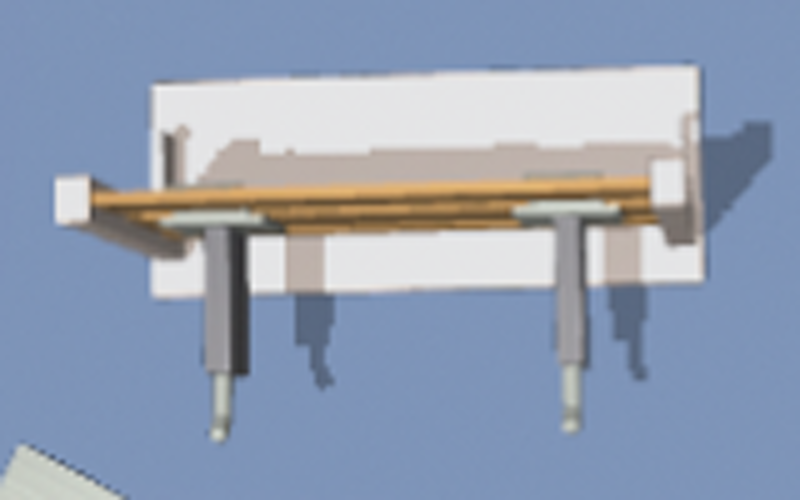

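Run:
```python
from h import *
T=lambda u,v,k,a,b:(u/k+a,v/k+b)
f=lambda u,v:(u/7+270,v/7+190)
for nm,p,z in[("tip",f(328,455),.046),("finfront",f(316,375),.044),("finback",f(288,190),.044),("plL",f(222,190),.054),("plR",f(358,168),.054),("lipL",f(240,142),.076),("lipR",f(338,130),.076)]:
    print(nm,atz("top",p,z)*1000)
g=lambda u,v:(u/5+130,v/5+130)
print("foot",[ (atz("top",g(*p),.012)*1000).round(1) for p in[(152,85),(698,66),(703,280),(152,297)]])
print("tips",[ (atz("top",g(*p),.116)*1000).round(1) for p in[(219,435),(571,427)]])
print("finfronttop",[ (atz("top",g(*p),.114)*1000).round(1) for p in[(224,375),(571,365)]])
h=lambda u,v:(u/6+290,v/6+170)
print("footscene",[ (atz("scene",h(*p),.012)*1000).round(1) for p in[(740,463),(70,438)]])
print("gapmark",tri((355,231),(211,168)))
for n in("top","scene"):
  for d in nets.boxes_of(n,"gap_mark"):print(n,d['score'],d['location'][1]*560,d['location'][0]*420)
```

```text
tip [ 380.30474099 -192.81991083   46.        ]
finfront [ 412.59451001 -187.45702268   44.        ]
finback [ 487.76061128 -174.54363093   44.        ]
plL [ 486.89981528 -147.01448847   54.        ]
plR [ 497.06752987 -202.0118843    54.        ]
lipL [ 505.61000406 -152.59349192   76.        ]
lipR [ 511.28011035 -191.53522011   76.        ]
foot [array([688.1, 277.7,  12. ]), array([705.5, -49.6,  12. ]), array([577.7, -55.7,  12. ]), array([560.5, 272.2,  12. ])]
tips [array([477.6, 201.9, 116. ]), array([486.5,  11. , 116. ])]
finfronttop [array([510.2, 200.8, 114. ]), array([520. ,  12.1, 114. ])]
footscene [array([696.6, 277.6,  12. ]), array([581.7, -49.5,  12. ])]
gapmark (array([0.62040312, 0.11257527, 0.05686899]), np.float64(0.004876868397939692))
top 0.78 211.008 167.916
scene 0.96 354.98400000000004 231.21
```

```bash
cat >> h.py <<'E'
PO=np.array([.5985,.1095,0]);PY=np.radians(3.0)
PR=np.array([[np.cos(PY),-np.sin(PY),0],[np.sin(PY),np.cos(PY),0],[0,0,1]])
def pan(p): return PO+PR@np.array(p,float)
E
python3 - <<'E'
from h import *
s=cv2.imread("pics/scene0.png").astype(float)
# for given y, sample along z on plane x=6 and print b-r signal
for y in(-.045,-.02,0,.02,.045):
    zs=np.arange(.05,.2,.001)
    uv=proj("scene",[pan((.006,y,z)) for z in zs]).astype(np.float32)
    g=cv2.remap((s[:,:,2]-s[:,:,0]).astype(np.float32),uv[None,:,0],uv[None,:,1],cv2.INTER_LINEAR)[0]
    d=np.diff(cv2.GaussianBlur(g[None],(1,0) if 0 else (5,1),0)[0])
    c=(g[:-1]>15)!=(g[1:]>15)
    print(y,(zs[:-1][c]*1000).round(),"  max d",zs[np.argsort(-abs(d))[:6]].round(3))
E
```

```text
-0.045 [ 67.  80. 139. 155. 199.]   max d [0.138 0.139 0.197 0.137 0.14  0.154]
-0.02 [ 67.  79. 139. 155. 198.]   max d [0.139 0.197 0.138 0.14  0.154 0.155]
0 [ 68.  79. 139. 155. 199.]   max d [0.14  0.139 0.141 0.138 0.197 0.198]
0.02 [ 68.  79. 139. 155.]   max d [0.139 0.138 0.14  0.067 0.155 0.068]
0.045 [ 68.  79. 138. 154.]   max d [0.139 0.14  0.068 0.138 0.069 0.067]
```

```bash
cat > plan.py <<'E'
import numpy as np,heapq,cv2
# mm, obstacle frame: origin at middle slat top front edge
S=4 # px per mm
rects=[(0,0,14,4),(10,0,14,26),(-4,-50,0,4)]
def poly(r,th):
    x0,z0,x1,z1=r;p=np.array([(x0,z0),(x1,z0),(x1,z1),(x0,z1)],float)
    c,s=np.cos(th),np.sin(th)
    return np.stack([p[:,0]*c+p[:,1]*s,p[:,1]*c-p[:,0]*s],1)
obs=[np.array([(0,21),(6,21),(6,60),(0,60)],float),np.array([(0,-55),(6,-55),(6,0),(0,0)],float)]
xs=np.arange(-40,6.01,.5);zs=np.arange(-15,25.01,.5)
def free(th,m=0):
    F=np.ones((len(xs),len(zs)),bool)
    W=np.zeros((len(xs),len(zs)),np.uint8)
    for r in rects:
        q=poly(r,th)
        for o in obs:
            mk=np.array([b-a for a in q for b in o],np.float32)  # Minkowski diff: offsets hitting
            h=cv2.convexHull(mk)
            for i,x in enumerate(xs):
                for j,z in enumerate(zs):
                    if F[i,j] and cv2.pointPolygonTest(h,(float(x),float(z)),True)>-m+1e-3: F[i,j]=False
    return F
if __name__=="__main__":
    ths=np.arange(-2,51,2)
    import sys
    D=[]
    for t in ths:
        C=np.full((len(xs),len(zs)),9.)
        for r in rects:
            q=poly(r,np.radians(t))
            for o in obs:
                h=cv2.convexHull(np.array([b-a for a in q for b in o],np.float32))
                C=np.minimum(C,np.array([[-cv2.pointPolygonTest(h,(float(x),float(z)),True) for z in zs] for x in xs]))
        D.append(C)
    np.save("D.npy",np.array(D))
E
python3 plan.py
python3 - <<'E'
import numpy as np
from plan import *
D=np.load("D.npy");ths=np.arange(-2,51,2)
print(D.shape)
from scipy.ndimage import label
# goal region: theta=0 seat x=0,z=0 (contact). 
for t in(0,4,10,20,30,36,40,44):
    C=D[(t+2)//2]
    print(t)
    for m in(0,.5,1.0,1.5,2):
        L,n=label(C>=m-1e-3); 
        # outside component: x=-40
        o=L[0,30]; 
        best=[(xs[np.where(L==k)[0]].min(),xs[np.where(L==k)[0]].max(),(L==k).sum()) for k in range(1,n+1)]
        print('  m',m,'outside max x',xs[np.where(L==o)[0]].max(),best)
E
```

```text
(27, 93, 81)
0
  m 0 outside max x -14.0 [(np.float64(-40.0), np.float64(-14.0), np.int64(4293)), (np.float64(-4.0), np.float64(0.0), np.int64(315))]
  m 0.5 outside max x -14.5 [(np.float64(-40.0), np.float64(-14.5), np.int64(4212)), (np.float64(-3.5), np.float64(-0.5), np.int64(231))]
  m 1.0 outside max x -15.0 [(np.float64(-40.0), np.float64(-15.0), np.int64(4131)), (np.float64(-3.0), np.float64(-1.0), np.int64(155))]
  m 1.5 outside max x -15.5 [(np.float64(-40.0), np.float64(-15.5), np.int64(4050)), (np.float64(-2.5), np.float64(-1.5), np.int64(87))]
  m 2 outside max x -16.0 [(np.float64(-40.0), np.float64(-16.0), np.int64(3969)), (np.float64(-2.0), np.float64(-2.0), np.int64(27))]
4
  m 0 outside max x -14.5 [(np.float64(-40.0), np.float64(-14.5), np.int64(4016)), (np.float64(-5.0), np.float64(1.0), np.int64(363))]
  m 0.5 outside max x -15.0 [(np.float64(-40.0), np.float64(-15.0), np.int64(3933)), (np.float64(-4.5), np.float64(0.5), np.int64(279))]
  m 1.0 outside max x -15.5 [(np.float64(-40.0), np.float64(-15.5), np.int64(3850)), (np.float64(-4.0), np.float64(0.0), np.int6
[... 3438 characters left out ...]
 [(np.float64(-40.0), np.float64(6.0), np.int64(3324))]
  m 1.0 outside max x 6.0 [(np.float64(-40.0), np.float64(6.0), np.int64(3098))]
  m 1.5 outside max x 6.0 [(np.float64(-40.0), np.float64(6.0), np.int64(2873))]
  m 2 outside max x 6.0 [(np.float64(-40.0), np.float64(6.0), np.int64(2645))]
44
  m 0 outside max x 6.0 [(np.float64(-40.0), np.float64(6.0), np.int64(3465))]
  m 0.5 outside max x 6.0 [(np.float64(-40.0), np.float64(6.0), np.int64(3257))]
  m 1.0 outside max x 6.0 [(np.float64(-40.0), np.float64(6.0), np.int64(3015))]
  m 1.5 outside max x 6.0 [(np.float64(-40.0), np.float64(6.0), np.int64(2803))]
  m 2 outside max x 6.0 [(np.float64(-40.0), np.float64(6.0), np.int64(2565))]
```

```bash
cat >> h.py <<'E'
from scipy.spatial.transform import Rotation as Ro
def delta(target,yaw_toolx_deg=None):
    s=r.get_state();R=Ro.from_quat(s['eef_rot']).as_matrix()
    d=R.T@(np.array(target)-s['tool_pos'])*100
    a=np.degrees(np.arctan2(R[1,0],R[0,0]))
    t=None if yaw_toolx_deg is None else -((yaw_toolx_deg-a+180)%360-180)
    print("t",round(s['clock'],2),"pos",(s['tool_pos']*1000).round(1),"toolx",round(a,2),"tilt",np.degrees(np.arccos(-R[2,2])).round(2),"F",s['contact_force'].round(2),"op",round(s['opening']*88,1))
    print("delta cm",d.round(2),"turn",t)
E
python3 -c "
from h import *
delta((.452,-.1807,.12),-80.2)"
```

```text
t 0.8 pos [ 148.5 -607.1  249.8] toolx -76.26 tilt 0.01 F [-0.14  0.43  0.72] op 88.1
delta cm [-34.22 -39.61  12.97] turn 3.9384256896171337
```

Call:
send_rows(series=[{"delta_pos": [-34.2, -39.6, 0], "turn": 3.94, "jaw": 0.3}, {"delta_pos": [-34.2, -39.6, 0], "turn": 3.94, "jaw": 0.3}, {"delta_pos": [-34.2, -39.6, 0], "turn": 3.94, "jaw": 0.3}, {"delta_pos": [-34.2, -39.6, 0], "turn": 3.94, "jaw": 0.3}, {"delta_pos": [-34.2, -39.6, 0], "turn": 3.94, "jaw": 0.3}, {"delta_pos": [-34.2, -39.6, 0], "turn": 3.94, "jaw": 0.3}, {"delta_pos": [-34.2, -39.6, 0], "turn": 3.94, "jaw": 0.3}, {"delta_pos": [-34.2, -39.6, 0], "turn": 3.94, "jaw": 0.3}])

```text
clock: 1.47
tool_pos: [0.3427, -0.334, 0.25]
eef_rot: [0.765, -0.644, 0.0, -0.0]
contact_force: [0.1, -0.9, 0.7]
opening: 0.695
```

```bash
python3 -c "
from h import *
delta((.452,-.1807,.12),-80.2)"
```

```text
t 1.47 pos [ 342.7 -334.   250. ] toolx -80.22 tilt 0.05 F [ 0.07 -0.91  0.75] op 61.2
delta cm [-13.25 -13.37  13.  ] turn -0.019792771563913902
```

Call:
send_rows(series=[{"delta_pos": [-13.2, -13.3, 0], "turn": 0, "jaw": 0.3}, {"delta_pos": [-13.2, -13.3, 0], "turn": 0, "jaw": 0.3}, {"delta_pos": [-13.2, -13.3, 0], "turn": 0, "jaw": 0.3}, {"delta_pos": [-13.2, -13.3, 0], "turn": 0, "jaw": 0.3}, {"delta_pos": [-13.2, -13.3, 8], "turn": 0, "jaw": 0.3}, {"delta_pos": [-13.2, -13.3, 12], "turn": 0, "jaw": 0.3}, {"delta_pos": [-13.2, -13.3, 12], "turn": 0, "jaw": 0.3}, {"delta_pos": [-13.2, -13.3, 12], "turn": 0, "jaw": 0.3}])

```text
clock: 2.13
tool_pos: [0.4474, -0.1799, 0.1235]
eef_rot: [0.766, -0.643, -0.006, 0.002]
contact_force: [-0.4, 0.4, -0.2]
opening: 0.702
```

```bash
python3 -c "
from h import *
delta((.452,-.1807,.024),-80.2)
t=vision.snapshot('top');s=vision.snapshot('scene')
a=cv2.resize(t[180:280,260:370],None,fx=4,fy=4);b=cv2.resize(s[150:250,200:310],None,fx=4,fy=4)
im=np.hstack([a,b])[:, :800];cv2.imwrite('pics/a1.png',cv2.resize(np.hstack([a,b]),(800,364)))"
```

```text
t 2.13 pos [ 447.4 -179.9  123.5] toolx -80.01 tilt 0.72 F [-0.4   0.37 -0.2 ] op 61.8
delta cm [ 0.22 -0.54  9.95] turn 0.19214256383924067
```

View pics/a1.png

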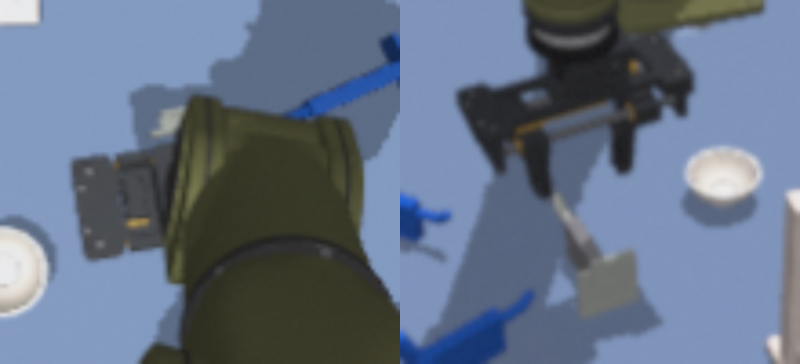

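The gripper is above the grey bracket, with its long side across the fin. The plate is at about (610,280) in the right-hand crop. It is still settling.

Call:
send_rows(series=[{"delta_pos": [0, 0, 0], "turn": 0, "jaw": 0.5}, {"delta_pos": [0, 0, 0], "turn": 0, "jaw": 0.5}, {"delta_pos": [0, 0, 0], "turn": 0, "jaw": 0.5}])

```text
clock: 2.48
tool_pos: [0.4515, -0.184, 0.1322]
eef_rot: [0.764, -0.645, 0.002, -0.001]
contact_force: [-0.1, -1.0, 0.1]
opening: 0.51
```

```bash
python3 -c "
from h import *
delta((.452,-.1807,.024),-80.2)"
```

```text
t 2.48 pos [ 451.5 -184.   132.2] toolx -80.28 tilt 0.28 F [-0.06 -1.01  0.12] op 44.9
delta cm [-0.34 -0.06 10.82] turn -0.0779972778523188
```

Call:
send_rows(series=[{"delta_pos": [-0.2, -0.05, 2], "turn": 0, "jaw": 0.5}, {"delta_pos": [-0.3, -0.05, 4], "turn": 0, "jaw": 0.5}, {"delta_pos": [-0.3, -0.05, 6], "turn": 0, "jaw": 0.5}, {"delta_pos": [-0.3, -0.05, 7.5], "turn": 0, "jaw": 0.5}, {"delta_pos": [-0.3, -0.05, 8.5], "turn": 0, "jaw": 0.5}, {"delta_pos": [-0.3, -0.05, 9], "turn": 0, "jaw": 0.5}, {"delta_pos": [-0.3, -0.05, 9], "turn": 0, "jaw": 0.5}, {"delta_pos": [-0.3, -0.05, 9], "turn": 0, "jaw": 0.5}])

```text
clock: 3.15
tool_pos: [0.4508, -0.1801, 0.0405]
eef_rot: [0.765, -0.644, 0.001, -0.0]
contact_force: [0.5, -0.0, 0.2]
opening: 0.495
```

```bash
python3 -c "
from h import *
delta((.452,-.1807,.024),-80.2)"
```

```text
t 3.15 pos [ 450.8 -180.1   40.5] toolx -80.22 tilt 0.08 F [ 0.54 -0.01  0.23] op 43.6
delta cm [ 0.07 -0.11  1.65] turn -0.016075367922155692
```

Next I close with a low grip force, at grip height.

Call:
send_rows(series=[{"delta_pos": [0, -0.1, 1], "turn": 0, "jaw": 0.5}, {"delta_pos": [0, -0.1, 1.6], "turn": 0, "jaw": 0.5}, {"delta_pos": [0, -0.1, 1.6], "turn": 0, "jaw": 0.9}, {"delta_pos": [0, -0.1, 1.6], "turn": 0, "jaw": 0.9}, {"delta_pos": [0, -0.1, 1.6], "turn": 0, "jaw": 0.9}, {"delta_pos": [0, -0.1, 1.6], "turn": 0, "jaw": 0.9}, {"delta_pos": [0, -0.1, 1.6], "turn": 0, "jaw": 0.9}], force=3)

```text
clock: 3.73
tool_pos: [0.4514, -0.1798, 0.0239]
eef_rot: [0.765, -0.644, 0.0, -0.0]
contact_force: [-0.2, 0.1, -0.6]
opening: 0.161
```

```bash
python3 -c "
from h import *
delta((.452,-.1807,.024),-80.2)
crop('scene',200,150,310,250,6,'pics/a2.png')"
```

```text
t 3.73 pos [ 451.4 -179.8   23.9] toolx -80.21 tilt 0.03 F [-0.18  0.13 -0.56] op 14.2
delta cm [ 0.1  -0.04 -0.01] turn -0.006616179186266891
```

View pics/a2.png

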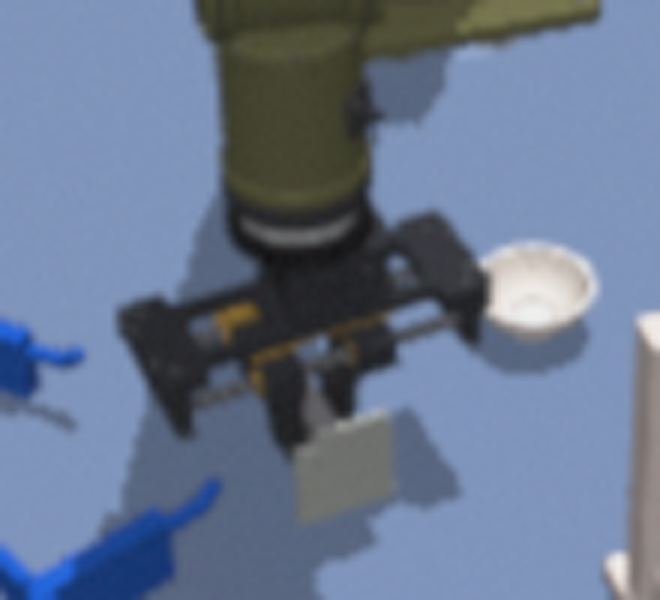

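Call:
send_rows(series=[{"delta_pos": [0, 0, -0.5], "turn": 0, "jaw": 0.9}, {"delta_pos": [0, 0, -1], "turn": 0, "jaw": 0.9}, {"delta_pos": [0, 0, -1.5], "turn": 0, "jaw": 0.9}, {"delta_pos": [0, 0, -2], "turn": 0, "jaw": 0.9}, {"delta_pos": [0, 0, -2], "turn": 0, "jaw": 0.9}], force=3)

```text
clock: 4.2
tool_pos: [0.4518, -0.1799, 0.0449]
eef_rot: [0.765, -0.644, 0.001, -0.0]
contact_force: [0.0, -0.2, -1.4]
opening: 0.161
```

```bash
python3 -c "
from h import *
delta((.452,-.1807,.024),-80.2)
crop('scene',200,150,310,250,6,'pics/a3.png')"
```

```text
t 4.2 pos [ 451.8 -179.9   44.9] toolx -80.21 tilt 0.1 F [ 0.   -0.18 -1.43] op 14.2
delta cm [ 0.08 -0.    2.09] turn -0.010342629752756238
```

View pics/a3.png

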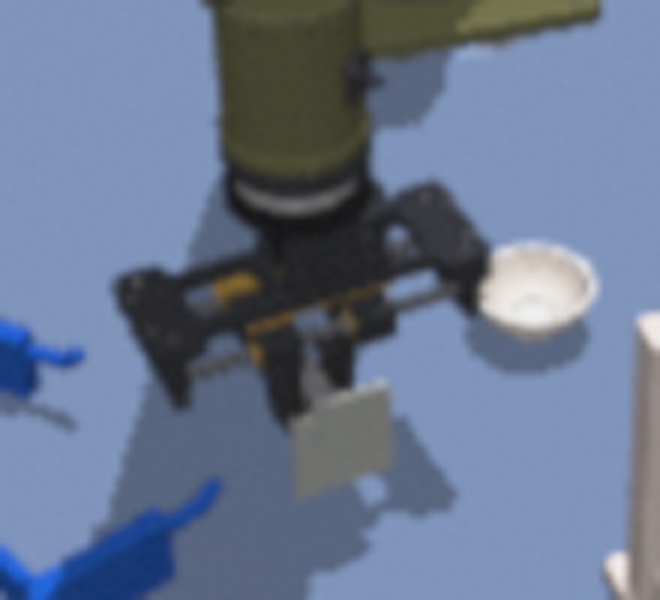

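The bracket lifted almost level: the plate's bottom edge is at about (345,490) in the crop and hangs clear of its shadow. At 3 N the pinch friction beats gravity, so I'll lower it to the bench and try an even lighter pinch using the jaw position.

Call:
send_rows(series=[{"delta_pos": [0, 0, 1], "turn": 0, "jaw": 0.9}, {"delta_pos": [0, 0, 1.9], "turn": 0, "jaw": 0.9}, {"delta_pos": [0, 0, 1.9], "turn": 0, "jaw": 0.843}, {"delta_pos": [0, 0, 1.9], "turn": 0, "jaw": 0.843}, {"delta_pos": [0, 0, 1.9], "turn": 0, "jaw": 0.843}, {"delta_pos": [0, 0, 1], "turn": 0, "jaw": 0.843}, {"delta_pos": [0, 0, 0.3], "turn": 0, "jaw": 0.843}, {"delta_pos": [0, 0, 0.3], "turn": 0, "jaw": 0.843}], force=3)

```text
clock: 4.92
tool_pos: [0.452, -0.18, 0.0423]
eef_rot: [0.765, -0.644, 0.001, -0.0]
contact_force: [0.1, 0.3, -1.6]
opening: 0.16
```

```bash
python3 -c "
from h import *
delta((.452,-.1807,.024),-80.2)
crop('scene',200,150,310,250,6,'pics/a4.png')"
```

```text
t 4.92 pos [ 452.  -180.    42.3] toolx -80.21 tilt 0.13 F [ 0.09  0.33 -1.58] op 14.1
delta cm [0.07 0.01 1.83] turn -0.01403681252159572
```

View pics/a4.png

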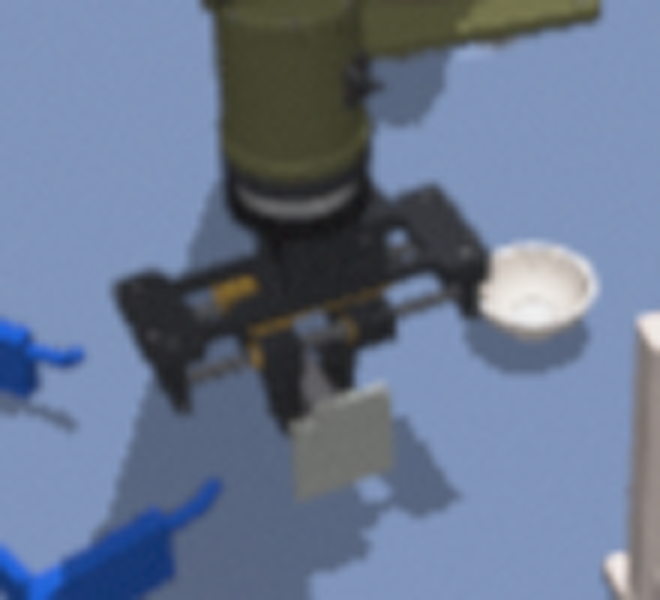

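Pinch friction still holds it level. I'll put it down and re-grip near the front of the fin, higher up. Gravity will then have about twice the lever, so lifting should pivot the bracket on its rear edge.

Call:
send_rows(series=[{"delta_pos": [0, 0, 1], "turn": 0, "jaw": 0.9}, {"delta_pos": [0, 0, 1.75], "turn": 0, "jaw": 0.9}, {"delta_pos": [0, 0, 1.8], "turn": 0, "jaw": 0.9}, {"delta_pos": [0, 0, 1.8], "turn": 0, "jaw": 0.7}, {"delta_pos": [0, 0, 1.8], "turn": 0, "jaw": 0.7}, {"delta_pos": [0, 0, 1.8], "turn": 0, "jaw": 0.7}, {"delta_pos": [0.07, 1.4, 1.45], "turn": 0, "jaw": 0.7}, {"delta_pos": [0.07, 2.8, 1.45], "turn": 0, "jaw": 0.7}], force=3)

```text
clock: 5.63
tool_pos: [0.4254, -0.1854, 0.0276]
eef_rot: [0.765, -0.644, -0.001, 0.0]
contact_force: [0.0, -0.0, 0.4]
opening: 0.302
```

Call:
send_rows(series=[{"delta_pos": [0, 0, 0], "turn": 0, "jaw": 0.7}, {"delta_pos": [0, 0, 0], "turn": 0, "jaw": 0.9}, {"delta_pos": [0, 0, 0], "turn": 0, "jaw": 0.9}, {"delta_pos": [0, 0, 0], "turn": 0, "jaw": 0.9}, {"delta_pos": [0, 0, 0], "turn": 0, "jaw": 0.9}], force=3)

```text
clock: 6.05
tool_pos: [0.4264, -0.1854, 0.0273]
eef_rot: [0.765, -0.644, -0.001, -0.0]
contact_force: [1.1, 1.1, 0.9]
opening: 0.159
```

```bash
python3 -c "
from h import *
delta((.452,-.1807,.024),-80.2)
print(P and 0)
t=vision.snapshot('top');s=vision.snapshot('scene')
crop('scene',200,150,310,250,4,'pics/a5.png',s);crop('top',260,180,370,280,4,'pics/a5t.png',t)"
```

```text
t 6.05 pos [ 426.4 -185.4   27.3] toolx -80.15 tilt 0.07 F [1.1  1.09 0.9 ] op 14.0
delta cm [-0.02 -2.6   0.33] turn 0.049608764010855566
0
```

View pics/a5.png

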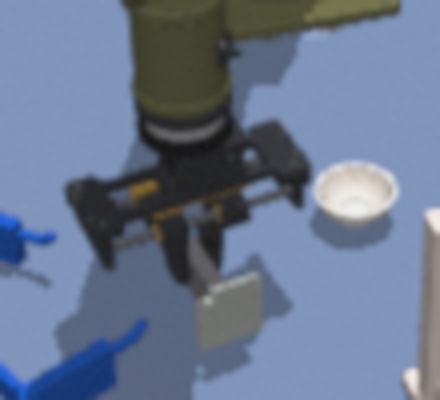

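Now gripped at the front of the fin, with the plate at (230,310) standing on the bench. I'll lift along the arc.

Call:
send_rows(series=[{"delta_pos": [0, -0.3, -0.6], "turn": 0, "jaw": 0.9}, {"delta_pos": [0, -0.7, -1.2], "turn": 0, "jaw": 0.9}, {"delta_pos": [0, -1.1, -1.7], "turn": 0, "jaw": 0.9}, {"delta_pos": [0, -1.6, -2.2], "turn": 0, "jaw": 0.9}, {"delta_pos": [0, -1.6, -2.2], "turn": 0, "jaw": 0.9}, {"delta_pos": [0, -1.6, -2.2], "turn": 0, "jaw": 0.9}], force=3)

```text
clock: 6.65
tool_pos: [0.4421, -0.1831, 0.0498]
eef_rot: [0.765, -0.644, -0.0, -0.0]
contact_force: [-0.3, 0.4, -0.7]
opening: 0.158
```

```bash
python3 -c "
from h import *
delta((.452,-.1807,.024),-80.2)
crop('scene',200,150,310,250,6,'pics/a6.png')"
```

```text
t 6.65 pos [ 442.1 -183.1   49.8] toolx -80.19 tilt 0.04 F [-0.29  0.39 -0.69] op 13.9
delta cm [-0.06 -1.01  2.58] turn 0.014348587490815135
```

View pics/a6.png

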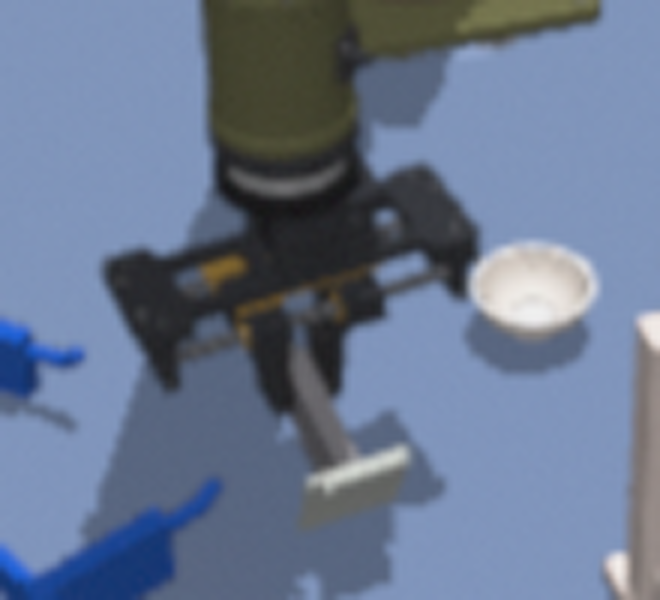

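It pivots as planned: the plate now leans, with the lip at about (355,470) in the crop. I continue to about 41°, then clamp hard.

Call:
send_rows(series=[{"delta_pos": [0, -0.6, -0.5], "turn": 0, "jaw": 0.9}, {"delta_pos": [0, -1.1, -0.9], "turn": 0, "jaw": 0.9}, {"delta_pos": [0, -1.7, -1.3], "turn": 0, "jaw": 0.9}, {"delta_pos": [0, -2.4, -1.6], "turn": 0, "jaw": 0.9}, {"delta_pos": [0, -2.4, -1.6], "turn": 0, "jaw": 0.9}, {"delta_pos": [0, -2.4, -1.6], "turn": 0, "jaw": 0.9}], force=3)

```text
clock: 7.2
tool_pos: [0.4658, -0.1788, 0.0654]
eef_rot: [0.765, -0.644, -0.0, -0.0]
contact_force: [0.8, -0.5, -0.6]
opening: 0.16
```

```bash
python3 -c "
from h import *
delta((.452,-.1807,.024),-80.2)
crop('scene',200,150,310,250,6,'pics/a7.png')"
```

```text
t 7.2 pos [ 465.8 -178.8   65.4] toolx -80.17 tilt 0.05 F [ 0.76 -0.48 -0.57] op 14.1
delta cm [-0.04  1.39  4.14] turn 0.030814758350913962
```

View pics/a7.png

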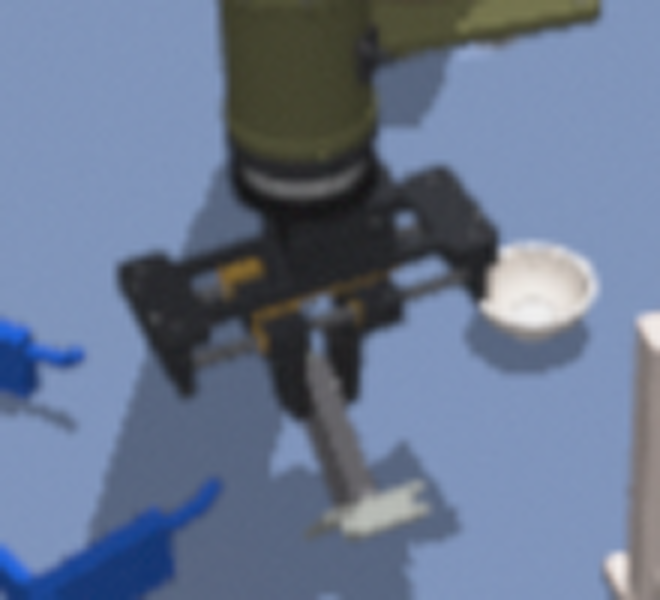

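Call:
send_rows(series=[{"delta_pos": [0, 0, 0], "turn": 0, "jaw": 1.0}, {"delta_pos": [0, 0, 0], "turn": 0, "jaw": 1.0}, {"delta_pos": [0, 0, 0], "turn": 0, "jaw": 1.0}, {"delta_pos": [0, 0, -1], "turn": 0, "jaw": 1.0}, {"delta_pos": [0, 0, -3], "turn": 0, "jaw": 1.0}, {"delta_pos": [0, 0, -6], "turn": 0, "jaw": 1.0}, {"delta_pos": [0, 0, -9], "turn": 0, "jaw": 1.0}, {"delta_pos": [0, 0, -11], "turn": 0, "jaw": 1.0}], force=60)

```text
clock: 7.92
tool_pos: [0.4644, -0.1792, 0.1777]
eef_rot: [0.765, -0.644, -0.001, 0.001]
contact_force: [0.5, 0.1, -1.2]
opening: 0.149
```

Call:
send_rows(series=[{"delta_pos": [0, 0, 0], "turn": 0, "jaw": 1.0}, {"delta_pos": [0, 0, 0], "turn": 0, "jaw": 1.0}, {"delta_pos": [0, 0, 0], "turn": 0, "jaw": 1.0}], force=60)

```text
clock: 8.17
tool_pos: [0.4638, -0.1789, 0.1747]
eef_rot: [0.765, -0.644, -0.002, 0.001]
contact_force: [-0.3, 0.1, -2.2]
opening: 0.155
```

```bash
cat >> h.py <<'E'
def bpts(pos,yaw,th,g,ps):
    """ps in bracket frame rel bracket_grip (mm); g=(gx,gz) grasp there; pos = TCP (m), th rad front-up"""
    c,s=np.cos(th),np.sin(th);q=np.array(ps,float)-[g[0],0,g[1]]
    x=q[:,0]*c+q[:,2]*s;z=q[:,2]*c-q[:,0]*s
    xy=np.stack([x*np.cos(yaw)-q[:,1]*np.sin(yaw),x*np.sin(yaw)+q[:,1]*np.cos(yaw),z],1)/1000
    return xy+np.array(pos)+[0,0,.008]
E
python3 -c "
from h import *
delta((.452,-.1807,.024),-80.2)
s=vision.snapshot('scene');cv2.imwrite('pics/s8.png',s)
q=proj('scene',r.get_state()['tool_pos'])[0].astype(int);print(q)
st=r.get_state()
u,v=q
im=cv2.resize(s[v-30:v+60,u-50:u+60],None,fx=7,fy=7,interpolation=cv2.INTER_CUBIC)
cv2.imwrite('pics/a8.png',im[:600])
C=[(44,-28,32),(44,28,32),(44,-28,-22),(44,28,-22),(58,-20,54),(58,20,54),(54,-20,54),(54,20,54)]
for th in(36,40,44):
  print(th,((proj('scene',bpts(st['tool_pos'],np.radians(9.8),np.radians(th),(-26,13.5),C))-[u-50,v-30])*7).round().tolist())"
```

```text
t 8.17 pos [ 463.8 -178.9  174.7] toolx -80.21 tilt 0.27 F [-0.31  0.1  -2.2 ] op 13.6
delta cm [1.000e-02 1.130e+00 1.507e+01] turn -0.011258168202516572
[250 187]
36 [[358.0, 359.0], [478.0, 320.0], [333.0, 389.0], [450.0, 351.0], [398.0, 371.0], [485.0, 343.0], [394.0, 362.0], [482.0, 334.0]]
40 [[356.0, 364.0], [477.0, 325.0], [329.0, 386.0], [446.0, 349.0], [397.0, 380.0], [484.0, 352.0], [394.0, 371.0], [481.0, 343.0]]
44 [[355.0, 369.0], [475.0, 330.0], [325.0, 383.0], [441.0, 345.0], [396.0, 389.0], [482.0, 360.0], [393.0, 380.0], [479.0, 351.0]]
```

View pics/a8.png

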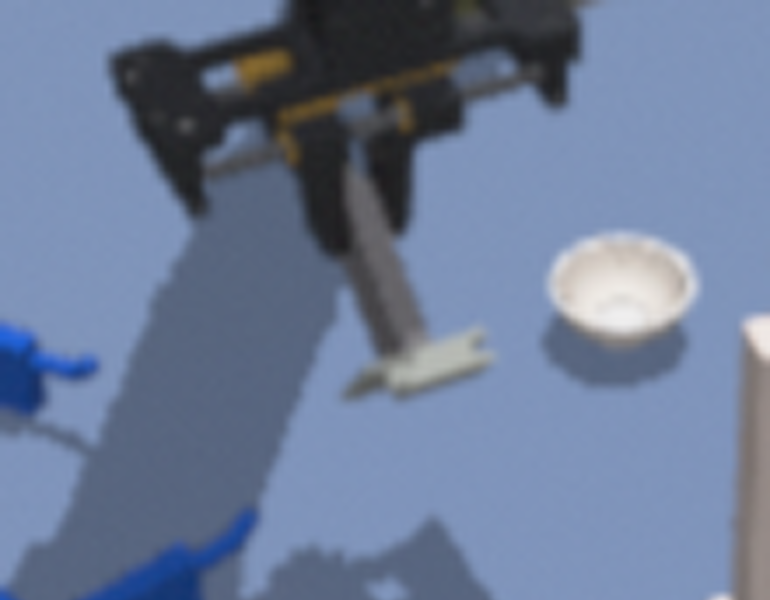

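```bash
python3 -c "
from h import *
from scipy.optimize import least_squares
s=cv2.imread('pics/s8.png')
im=cv2.resize(s[220:250,240:280],None,fx=18,fy=18,interpolation=cv2.INTER_CUBIC)
cv2.imwrite('pics/a8z.png',im)
st=r.get_state()
C=[(44,-28,32),(44,28,32),(44,-28,-22),(44,28,-22),(58,-20,54),(58,20,54),(54,-20,54),(54,20,54)]
for th in(40,44):
  print(th,((proj('scene',bpts(st['tool_pos'],np.radians(9.8),np.radians(th),(-26,13.5),C))-[240,220]+.5)*18).round().tolist())
"
```

```text
40 [[205.0, -189.0], [515.0, -289.0], [135.0, -131.0], [435.0, -229.0], [310.0, -147.0], [534.0, -220.0], [301.0, -170.0], [525.0, -243.0]]
44 [[201.0, -177.0], [509.0, -277.0], [124.0, -141.0], [423.0, -238.0], [306.0, -125.0], [530.0, -198.0], [299.0, -149.0], [522.0, -221.0]]
```

View pics/a8z.png

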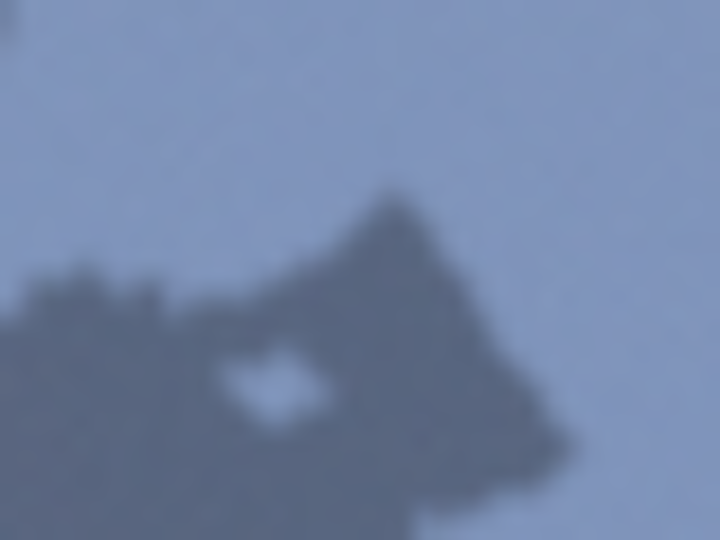

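```bash
python3 -c "
from h import *
s=cv2.imread('pics/s8.png')
im=cv2.resize(s[190:220,240:280],None,fx=18,fy=18,interpolation=cv2.INTER_CUBIC)
st=r.get_state()
C=[(44,-28,32),(44,28,32),(44,-28,-22),(44,28,-22),(58,-20,54),(58,20,54),(54,-20,54),(54,20,54)]
p=((proj('scene',bpts(st['tool_pos'],np.radians(9.8),np.radians(41),(-26,13.5),C))-[240,190]+.5)*18)
for q in p: cv2.circle(im,tuple(int(x) for x in q),4,(0,0,255),1)
cv2.imwrite('pics/a8z2.png',im)
"
```

```text
(no output)
```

View pics/a8z2.png

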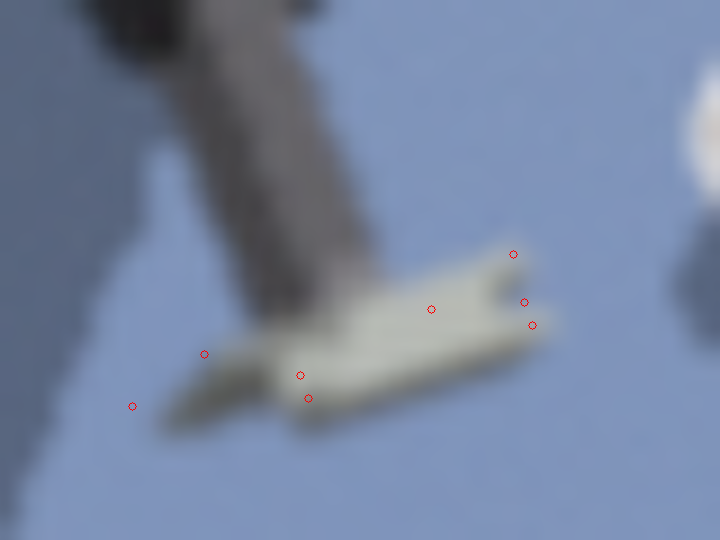

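```bash
cat > fit.py <<'E'
from h import *
from scipy.optimize import least_squares
def fit(pos,ob,names,yaw0,th0,prior=(2,1,3,1.5,1.0)):
    def f(p):
        th,yaw,gx,gz,dy=p
        q=bpts(pos,np.radians(yaw),np.radians(th),(gx,gz),[np.array(n)+[0,dy,0] for n in names])
        res=((proj('scene',q)-ob)/0.6).ravel()
        return np.r_[res,(th-th0)/3,(yaw-yaw0)/prior[1],(gx+26)/prior[2],(gz-13.5)/prior[3],dy/prior[4]]
    s=least_squares(f,[th0,yaw0,-26,13.5,0]);return s.x,f(s.x)[:len(ob)*2]*0.6
E
python3 -c "
from fit import *
ob=np.array([(165,430),(535,242),(305,430),(552,335)])/18-.5+[240,190]
nm=[(44,-28,-22),(44,28,32),(58,-20,54),(58,20,54)]
print(fit(r.get_state()['tool_pos'],ob,nm,9.8,41.5))
print(fit(r.get_state()['tool_pos'],ob,nm,9.8,41.5,(2,10,6,6,6)))
"
```

```text
(array([ 39.8969413 ,  10.14273295, -29.16528384,  13.15199273,
         0.56555023]), array([-1.02119364, -0.25837636, -0.46738766,  1.33479857,  1.01968153,
       -1.17136824, -0.3001243 , -0.0184049 ]))
(array([ 39.9163974 ,   9.16827053, -29.39515783,  12.49132774,
         2.04540206]), array([-0.73918858, -0.40600571, -0.22115725,  1.4366006 ,  1.01971043,
       -1.18605671, -0.19829427,  0.10488956]))
```

Run:
```python
import numpy as np,heapq
from plan import xs,zs
D=np.load("D.npy");ths=np.arange(-2,51,2)
# shortest path w/ cost 1/clearance^2 at fixed th=40 -> then descending th
def path(starts,goal,K):
    pq=[];dist={}
    for s in starts: heapq.heappush(pq,(0,s,None))
    par={}
    while pq:
        d,n,p=heapq.heappop(pq)
        if n in par: continue
        par[n]=p
        if goal(n):
            out=[]
            while n: out.append(n);n=par[n]
            return out[::-1]
        k,i,j=n
        for dk,di,dj in((0,1,0),(0,-1,0),(0,0,1),(0,0,-1),(0,1,1),(0,1,-1),(0,-1,1),(0,-1,-1),(-1,0,0),(-1,1,0),(-1,-1,0),(-1,0,1),(-1,0,-1),(-1,1,1),(-1,-1,-1),(-1,1,-1),(-1,-1,1)):
            k2,i2,j2=k+dk,i+di,j+dj
            if k2<K or not(0<=i2<len(xs) and 0<=j2<len(zs)):continue
            c=D[k2,i2,j2]
            if c<0.1 and not(k2<=2):continue
            if c<-1e-2: continue
            heapq.heappush(pq,(d+(np.hypot(di,dj)*.5+.7*abs(dk))/(max(c,.1))**2,(k2,i2,j2),n))
for t in (38,40,42):
    k=(t+2)//2
    i0=0
    p=path([(k,0,j) for j in range(len(zs))],lambda n:n[0]==1 and abs(xs[n[1]])<.1 and abs(zs[n[2]]-.0)<.1,1)
    print(t);last=None
    for n in p[::3]+[p[-1]]: print((ths[n[0]],xs[n[1]],zs[n[2]],round(D[n],1)),end=' ')
    print()
```

```text
38
(np.int64(38), np.float64(-40.0), np.float64(0.0), np.float64(9.0)) (np.int64(38), np.float64(-38.5), np.float64(0.0), np.float64(9.0)) (np.int64(38), np.float64(-37.0), np.float64(0.0), np.float64(9.0)) (np.int64(38), np.float64(-35.5), np.float64(0.0), np.float64(9.0)) (np.int64(38), np.float64(-34.0), np.float64(0.0), np.float64(9.0)) (np.int64(38), np.float64(-32.5), np.float64(0.0), np.float64(9.0)) (np.int64(38), np.float64(-31.0), np.float64(0.0), np.float64(9.0)) (np.int64(38), np.float64(-29.5), np.float64(0.0), np.float64(8.7)) (np.int64(38), np.float64(-28.0), np.float64(0.0), np.float64(7.8)) (np.int64(38), np.float64(-26.5), np.float64(0.0), np.float64(6.9)) (np.int64(38), np.float64(-25.0), np.float64(0.5), np.float64(6.0)) (np.int64(38), np.float64(-23.5), np.float64(1.5), np.float64(5.2)) (np.int64(38), np.float64(-22.0), np.float64(2.0), np.float64(4.6)) (np.int64(38), np.float64(-20.5), np.float64(3.0), np.float64(3.7)) (np.int64(38), np.float64(-19.0), np.float64(3.5), np.float64(3.1)) (np.int64(38), np.float64(-17.5), np.float64(4.0), np.float64(2.3)) (np.int64
[... 5249 characters left out ...]
p.float64(13.5), np.float64(5.1)) (np.int64(30), np.float64(-4.0), np.float64(12.0), np.float64(5.4)) (np.int64(24), np.float64(-3.0), np.float64(10.5), np.float64(5.9)) (np.int64(20), np.float64(-3.0), np.float64(9.0), np.float64(5.4)) (np.int64(16), np.float64(-3.0), np.float64(7.5), np.float64(4.7)) (np.int64(12), np.float64(-3.0), np.float64(6.0), np.float64(4.0)) (np.int64(8), np.float64(-3.0), np.float64(5.0), np.float64(3.3)) (np.int64(6), np.float64(-2.5), np.float64(4.0), np.float64(2.9)) (np.int64(2), np.float64(-2.5), np.float64(2.5), np.float64(2.2)) (np.int64(0), np.float64(-1.0), np.float64(1.0), np.float64(1.0)) (np.int64(0), np.float64(0.0), np.float64(0.0), np.float64(-0.0))
```

The tilt is about 40–41°. The gap spans about z 133–154 mm by sight. I'll go over the neighbouring peg at a safe height to a staging point in front of the top slat.

```bash
python3 -c "
from h import *
t=pan((-.115,.001,.230));print(t);delta(t,-87)"
```

```text
[0.48360527 0.10447999 0.23      ]
t 8.22 pos [ 463.7 -178.8  174.2] toolx -80.2 tilt 0.31 F [-0.34 -0.78 -1.62] op 13.6
delta cm [-27.59  -6.75  -5.54] turn 6.79553459880978
```

Call:
send_rows(series=[{"delta_pos": [0, 0, -3], "turn": 0, "jaw": 1}, {"delta_pos": [-2, -0.5, -5.5], "turn": 1, "jaw": 1}, {"delta_pos": [-5, -1.5, -5.5], "turn": 2, "jaw": 1}, {"delta_pos": [-8.5, -2.5, -5.5], "turn": 4, "jaw": 1}, {"delta_pos": [-12, -3.5, -5.5], "turn": 6.8, "jaw": 1}, {"delta_pos": [-15.5, -4.5, -5.5], "turn": 6.8, "jaw": 1}, {"delta_pos": [-19, -5.5, -5.5], "turn": 6.8, "jaw": 1}, {"delta_pos": [-22, -6.5, -5.5], "turn": 6.8, "jaw": 1}])

```text
clock: 8.88
tool_pos: [0.4903, 0.0514, 0.2289]
eef_rot: [0.726, -0.688, -0.003, 0.002]
contact_force: [0.9, 0.2, -1.4]
opening: 0.152
```

Call:
send_rows(series=[{"delta_pos": [-2.6, -0.5, 0], "turn": 0, "jaw": 1}, {"delta_pos": [-4.5, -0.5, 0], "turn": 0, "jaw": 1}, {"delta_pos": [-4.5, -0.5, 0], "turn": 0, "jaw": 1}, {"delta_pos": [-4.5, -0.5, 0], "turn": 0, "jaw": 1}, {"delta_pos": [-4.5, -0.5, 0], "turn": 0, "jaw": 1}])

```text
clock: 9.3
tool_pos: [0.4935, 0.0925, 0.2294]
eef_rot: [0.725, -0.689, -0.002, 0.002]
contact_force: [0.3, -0.2, -1.8]
opening: 0.147
```

```bash
python3 -c "
from h import *
t=pan((-.115,.001,.186));print(t);delta(t,-87)
s=vision.snapshot('scene');cv2.imwrite('pics/s9.png',s);crop('scene',290,120,420,250,6,'pics/a9.png',s)
cv2.imwrite('pics/t9.png',vision.snapshot('top'))"
```

```text
[0.48360527 0.10447999 0.186     ]
t 9.3 pos [493.5  92.5 229.4] toolx -87.06 tilt 0.29 F [ 0.34 -0.19 -1.78] op 12.9
delta cm [-1.25  0.91  4.35] turn -0.057710272370798066
```

View pics/a9.png

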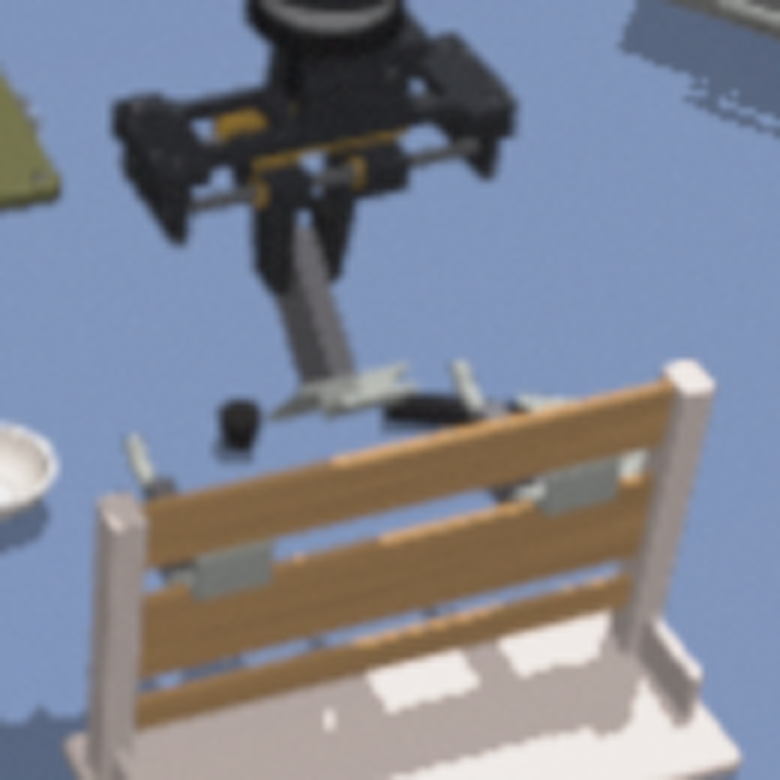

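View pics/t9.png

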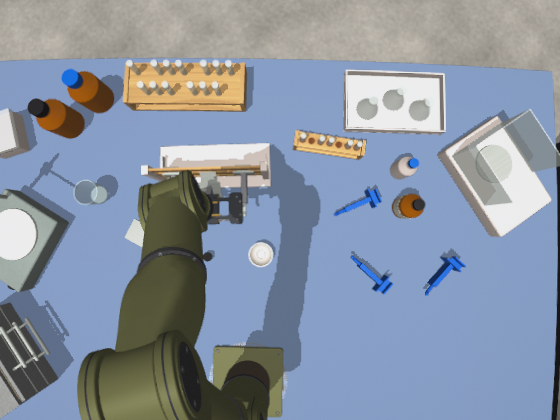

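The bracket, with the lip at (370,385) in the crop, is in front of the panel and above it, between the two hung pegs. I'll fit the tilt again here.

```bash
python3 -c "
from h import *
s=cv2.imread('pics/s9.png')
u0,v0,k=330,172,20
im=cv2.resize(s[v0:v0+25,u0:u0+40],None,fx=k,fy=k,interpolation=cv2.INTER_CUBIC)
st=r.get_state()
C=[(44,-28,32),(44,28,32),(44,-28,-22),(44,28,-22),(58,-20,54),(58,20,54),(54,-20,54),(54,20,54),(58,-20,28),(58,20,28)]
for th,col in((38,(0,0,255)),(42,(0,200,0))):
  p=((proj('scene',bpts(st['tool_pos'],np.radians(2.94),np.radians(th),(-27,13.3),C))-[u0,v0]+.5)*k)
  for q in p: cv2.circle(im,tuple(int(x) for x in q),4,col,1)
cv2.imwrite('pics/a9z.png',im)
"
```

```text
(no output)
```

View pics/a9z.png

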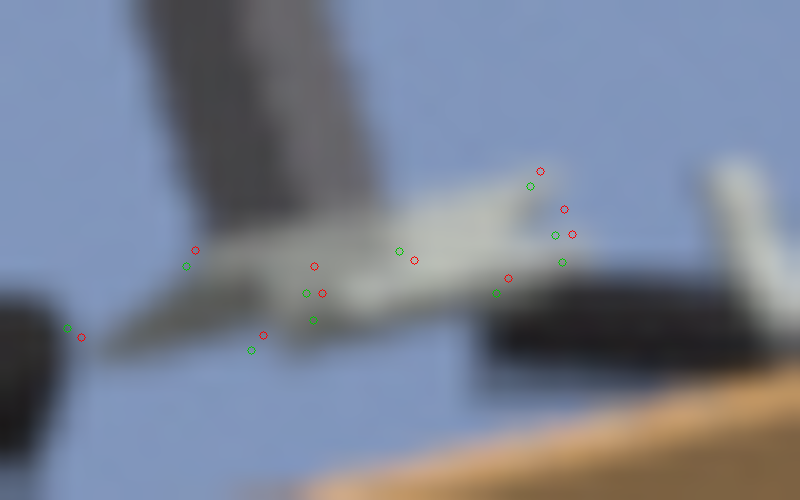

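```bash
cat >> h.py <<'E'
def P2():
    s=r.get_state();d=PR.T@(s['tool_pos']-PO)*1000
    print("t",round(s['clock'],2),"panel",d.round(2),"Fpanel",(PR.T@s['contact_force']).round(2),"M",s['moment'].round(2),"op",round(s['opening']*88,1))
E
python3 -c "
from h import *
P2()
t=pan((-.099,.001,.190));print(t);delta(t,-87)"
```

```text
t 9.4 panel [-105.34  -11.95  229.86] Fpanel [-0.65 -0.5  -1.3 ] M [-0.03  0.03  0.01] op 13.2
[0.49958334 0.10531737 0.19      ]
t 9.4 pos [493.9  92.1 229.9] toolx -87.15 tilt 0.22 F [-0.62 -0.53 -1.3 ] op 13.2
delta cm [-1.3  -0.65  3.98] turn -0.14587897431698593
```

Call:
send_rows(series=[{"delta_pos": [-0.7, -0.3, 0], "turn": 0, "jaw": 1}, {"delta_pos": [-1.3, -0.6, 1], "turn": 0, "jaw": 1}, {"delta_pos": [-1.3, -0.6, 2.5], "turn": 0, "jaw": 1}, {"delta_pos": [-1.3, -0.6, 3.5], "turn": 0, "jaw": 1}, {"delta_pos": [-1.3, -0.6, 4], "turn": 0, "jaw": 1}, {"delta_pos": [-1.3, -0.6, 4], "turn": 0, "jaw": 1}, {"delta_pos": [-1.3, -0.6, 4], "turn": 0, "jaw": 1}, {"delta_pos": [-1.3, -0.6, 4], "turn": 0, "jaw": 1}], force=40)

```text
clock: 10.07
tool_pos: [0.5, 0.1075, 0.1907]
eef_rot: [0.725, -0.688, -0.001, 0.0]
contact_force: [0.1, -0.1, -2.0]
opening: 0.157
```

```bash
python3 -c "
from h import *
P2()
crop('scene',290,120,420,250,6,'pics/a10.png')"
```

```text
t 10.07 panel [-98.49   3.12 190.73] Fpanel [ 0.09 -0.09 -1.96] M [0.05 0.04 0.01] op 13.9
```

View pics/a10.png

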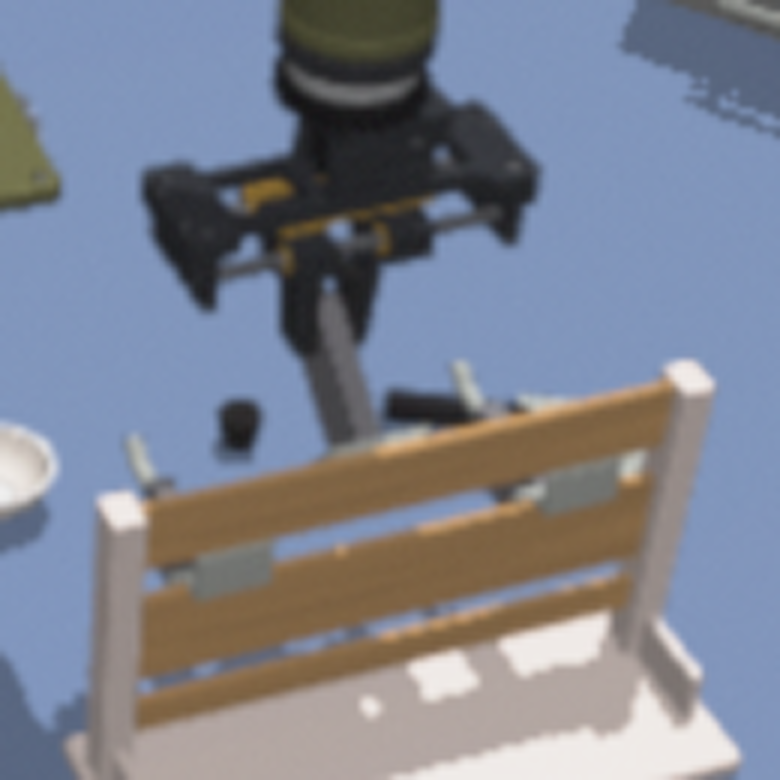

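The plate is just peeking over the top slat at (390,440). Now I feel for the slat's front.

Call:
send_rows(series=[{"delta_pos": [0, -0.2, 0], "turn": 0, "jaw": 1}, {"delta_pos": [0, -0.4, 0], "turn": 0, "jaw": 1}, {"delta_pos": [0, -0.4, 0], "turn": 0, "jaw": 1}, {"delta_pos": [0, -0.4, 0], "turn": 0, "jaw": 1}])

```text
clock: 10.45
tool_pos: [0.5032, 0.1074, 0.1904]
eef_rot: [0.725, -0.688, -0.001, 0.001]
contact_force: [-1.5, 0.3, -2.3]
opening: 0.156
```

Call:
send_rows(series=[{"delta_pos": [0, -0.1, 0], "turn": 0, "jaw": 1}, {"delta_pos": [0, -0.1, 0], "turn": 0, "jaw": 1}, {"delta_pos": [0, -0.1, 0], "turn": 0, "jaw": 1}])

```text
clock: 10.7
tool_pos: [0.5034, 0.1074, 0.1902]
eef_rot: [0.725, -0.688, -0.002, 0.001]
contact_force: [-4.8, 0.5, -1.1]
opening: 0.161
```

Call:
send_rows(series=[{"delta_pos": [0, -0.1, 0], "turn": 0, "jaw": 1}, {"delta_pos": [0, -0.1, 0], "turn": 0, "jaw": 1}, {"delta_pos": [0, -0.1, 0], "turn": 0, "jaw": 1}])

```text
clock: 10.95
tool_pos: [0.5035, 0.1074, 0.1901]
eef_rot: [0.725, -0.688, -0.002, 0.002]
contact_force: [-5.8, 0.3, 0.8]
opening: 0.155
```

```bash
python3 -c "
from h import *
P2()"
```

```text
t 10.95 panel [-95.03   2.84 190.08] Fpanel [-5.75  0.65  0.83] M [0.02 1.25 0.04] op 13.7
```

Contact with the slat front is at TCP panel x ≈ −95.2, about 5 N. I back off, lower to gap height, enter shallowly, and feel upward for the top slat's underside.

Call:
send_rows(series=[{"delta_pos": [0, 0.6, 0], "turn": 0, "jaw": 1}, {"delta_pos": [0, 0.9, 0.5], "turn": 0, "jaw": 1}, {"delta_pos": [0, 0.9, 1.5], "turn": 0, "jaw": 1}, {"delta_pos": [0, 0.9, 2.3], "turn": 0, "jaw": 1}, {"delta_pos": [0, 0.9, 2.7], "turn": 0, "jaw": 1}, {"delta_pos": [0, 0.9, 2.7], "turn": 0, "jaw": 1}, {"delta_pos": [0, 0.9, 2.7], "turn": 0, "jaw": 1}])

```text
clock: 11.53
tool_pos: [0.4967, 0.1072, 0.1632]
eef_rot: [0.725, -0.688, -0.001, 0.0]
contact_force: [0.1, 0.4, -1.1]
opening: 0.151
```

```bash
python3 -c "
from h import *
P2()
crop('scene',290,120,420,250,6,'pics/a11.png')"
```

```text
t 11.53 panel [-101.75    3.02  163.21] Fpanel [ 0.14  0.44 -1.09] M [-0.04  0.01 -0.04] op 13.3
```

View pics/a11.png

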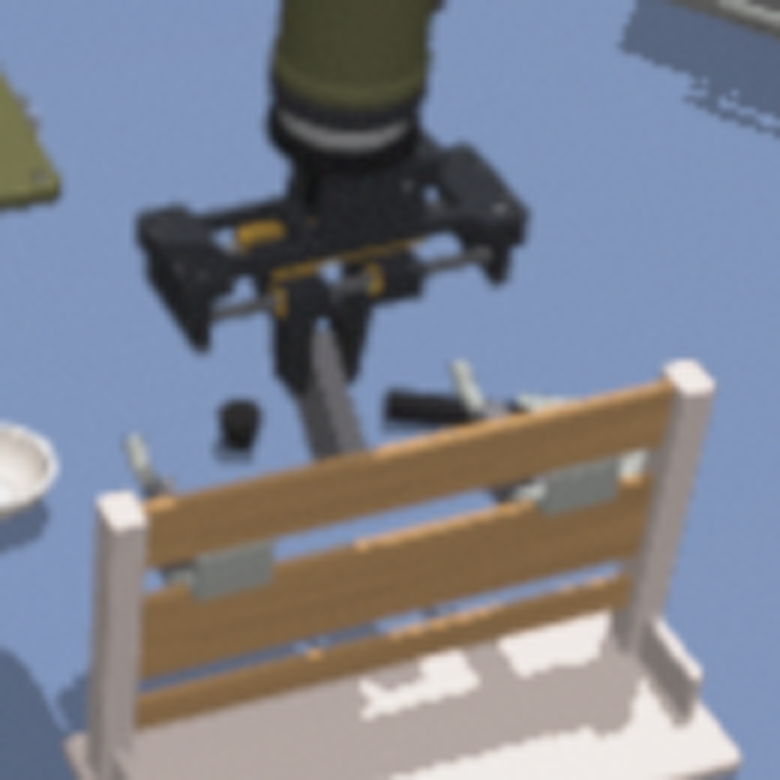

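Call:
send_rows(series=[{"delta_pos": [0, -0.3, 0], "turn": 0, "jaw": 1}, {"delta_pos": [0, -0.6, 0], "turn": 0, "jaw": 1}, {"delta_pos": [0, -0.8, 0], "turn": 0, "jaw": 1}, {"delta_pos": [0, -0.8, 0], "turn": 0, "jaw": 1}, {"delta_pos": [0, -0.8, 0], "turn": 0, "jaw": 1}])

```text
clock: 12.0
tool_pos: [0.5047, 0.1076, 0.1635]
eef_rot: [0.725, -0.688, -0.001, 0.0]
contact_force: [-0.5, -0.3, -2.5]
opening: 0.156
```

Call:
send_rows(series=[{"delta_pos": [0, -0.2, 0], "turn": 0, "jaw": 1}, {"delta_pos": [0, -0.4, 0], "turn": 0, "jaw": 1}, {"delta_pos": [0, -0.4, 0], "turn": 0, "jaw": 1}, {"delta_pos": [0, -0.4, 0], "turn": 0, "jaw": 1}])

```text
clock: 12.33
tool_pos: [0.5085, 0.1078, 0.1634]
eef_rot: [0.725, -0.688, -0.001, 0.0]
contact_force: [-0.1, -0.6, -1.0]
opening: 0.153
```

```bash
python3 -c "
from h import *
P2()
crop('scene',320,170,400,230,9,'pics/a12.png')"
```

```text
t 12.33 panel [-89.92   3.04 163.37] Fpanel [-0.12 -0.55 -1.  ] M [-0.06  0.05  0.03] op 13.4
```

View pics/a12.png

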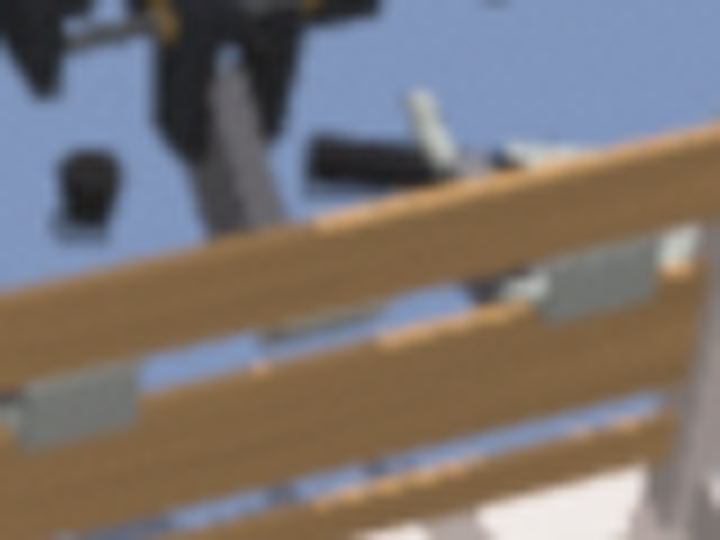

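The lip is in the mouth of the gap, seen at (320,325), about midway between the hung pegs' lips at (80,405) and (600,275). No contact yet. I now feel upward.

Call:
send_rows(series=[{"delta_pos": [0, 0, -0.2], "turn": 0, "jaw": 1}, {"delta_pos": [0, 0, -0.3], "turn": 0, "jaw": 1}, {"delta_pos": [0, 0, -0.3], "turn": 0, "jaw": 1}, {"delta_pos": [0, 0, -0.3], "turn": 0, "jaw": 1}])

```text
clock: 12.72
tool_pos: [0.5081, 0.1077, 0.1662]
eef_rot: [0.725, -0.688, -0.001, 0.001]
contact_force: [0.0, 0.3, -5.6]
opening: 0.158
```

Call:
send_rows(series=[{"delta_pos": [0, 0, -0.15], "turn": 0, "jaw": 1}, {"delta_pos": [0, 0, -0.15], "turn": 0, "jaw": 1}, {"delta_pos": [0, 0, -0.15], "turn": 0, "jaw": 1}])

```text
clock: 12.97
tool_pos: [0.5084, 0.1077, 0.1679]
eef_rot: [0.725, -0.688, -0.001, 0.001]
contact_force: [2.3, -0.3, -5.2]
opening: 0.156
```

```bash
python3 -c "
from h import *
P2()"
```

```text
t 12.97 panel [-90.11   2.96 167.85] Fpanel [ 2.32 -0.41 -5.16] M [ 0.02  0.24 -0.05] op 13.7
```

I touched the top slat's underside at TCP z ≈ 166 with about 4 N. The bracket gave slightly in the pinch, by about 1° more tilt. I'll grip at 60 N and follow the computed path in short pieces.

Call:
send_rows(series=[{"delta_pos": [0, 0, 0.3], "turn": 0, "jaw": 1}, {"delta_pos": [0, -0.1, 0.5], "turn": 0, "jaw": 1}, {"delta_pos": [0, -0.1, 0.5], "turn": 0, "jaw": 1}, {"delta_pos": [0, -0.1, 0.5], "turn": 0, "jaw": 1}], force=60)

```text
clock: 13.3
tool_pos: [0.5097, 0.1079, 0.1629]
eef_rot: [0.725, -0.688, -0.001, 0.0]
contact_force: [0.2, -1.0, -1.7]
opening: 0.151
```

```bash
python3 -c "
from h import *
P2()"
```

```text
t 13.3 panel [-88.8    3.07 162.94] Fpanel [ 0.11 -1.02 -1.73] M [-0.05  0.03  0.01] op 13.2
```

Call:
send_rows(series=[{"delta_pos": [0, -0.15, -0.08], "turn": 0, "jaw": 1}, {"delta_pos": [0, -0.28, -0.15], "turn": 0, "jaw": 1}, {"delta_pos": [0, -0.43, -0.25], "turn": 0, "jaw": 1}, {"delta_pos": [0, -0.43, -0.25], "turn": 0, "jaw": 1}, {"delta_pos": [0, -0.43, -0.25], "turn": 0, "jaw": 1}])

```text
clock: 13.72
tool_pos: [0.514, 0.1081, 0.1655]
eef_rot: [0.725, -0.688, -0.001, 0.0]
contact_force: [-0.2, -0.4, -1.0]
opening: 0.152
```

```bash
python3 -c "
from h import *
P2()"
```

```text
t 13.72 panel [-84.49   3.   165.53] Fpanel [-0.2  -0.42 -1.02] M [-0.    0.06  0.05] op 13.4
```

Free so far. Next piece goes to (−81.5, 168.4).

Call:
send_rows(series=[{"delta_pos": [0, -0.08, -0.08], "turn": 0, "jaw": 1}, {"delta_pos": [0, -0.15, -0.15], "turn": 0, "jaw": 1}, {"delta_pos": [0, -0.22, -0.22], "turn": 0, "jaw": 1}, {"delta_pos": [0, -0.3, -0.3], "turn": 0, "jaw": 1}, {"delta_pos": [0, -0.3, -0.3], "turn": 0, "jaw": 1}, {"delta_pos": [0, -0.3, -0.3], "turn": 0, "jaw": 1}])

```text
clock: 14.22
tool_pos: [0.5168, 0.1082, 0.1684]
eef_rot: [0.725, -0.688, -0.001, 0.0]
contact_force: [0.3, -0.2, -1.0]
opening: 0.152
```

```bash
python3 -c "
from h import *
P2()"
```

```text
t 14.22 panel [-81.62   3.03 168.43] Fpanel [ 0.29 -0.19 -1.01] M [ 0.01  0.06 -0.02] op 13.4
```

Call:
send_rows(series=[{"delta_pos": [0, -0.08, -0.08], "turn": 0, "jaw": 1}, {"delta_pos": [0, -0.15, -0.15], "turn": 0, "jaw": 1}, {"delta_pos": [0, -0.22, -0.22], "turn": 0, "jaw": 1}, {"delta_pos": [0, -0.3, -0.3], "turn": 0, "jaw": 1}, {"delta_pos": [0, -0.3, -0.3], "turn": 0, "jaw": 1}, {"delta_pos": [0, -0.3, -0.3], "turn": 0, "jaw": 1}])

```text
clock: 14.72
tool_pos: [0.5198, 0.1084, 0.1714]
eef_rot: [0.725, -0.688, -0.001, 0.0]
contact_force: [-0.1, 0.3, -1.4]
opening: 0.155
```

```bash
python3 -c "
from h import *
P2()
crop('scene',320,170,400,230,9,'pics/a13.png')"
```

```text
t 14.72 panel [-78.63   3.04 171.42] Fpanel [-0.09  0.34 -1.45] M [0.02 0.06 0.01] op 13.7
```

View pics/a13.png

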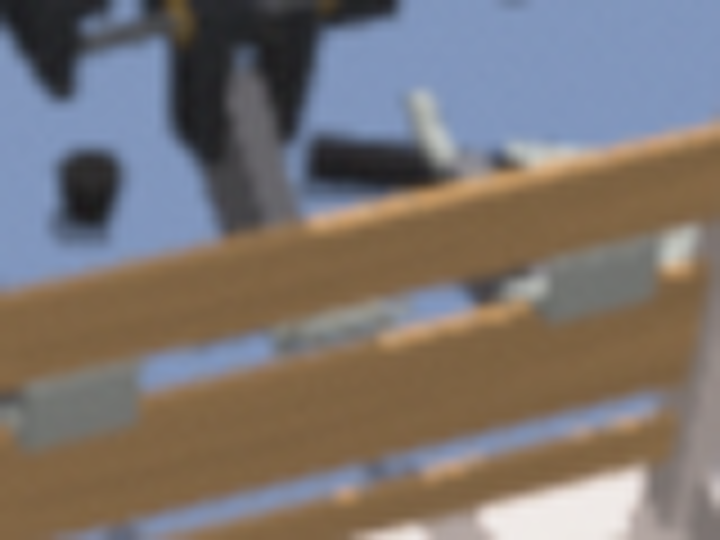

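No contact. The lip is through the gap at (340,325). I go a little deeper, then lower until the tongue touches the middle slat.

Call:
send_rows(series=[{"delta_pos": [0, -0.16, -0.1], "turn": 0, "jaw": 1}, {"delta_pos": [0, -0.31, -0.15], "turn": 0, "jaw": 1}, {"delta_pos": [0, -0.5, -0.15], "turn": 0, "jaw": 1}, {"delta_pos": [0, -0.65, -0.15], "turn": 0, "jaw": 1}, {"delta_pos": [0, -0.65, -0.15], "turn": 0, "jaw": 1}, {"delta_pos": [0, -0.65, -0.15], "turn": 0, "jaw": 1}])

```text
clock: 15.27
tool_pos: [0.5263, 0.1087, 0.1728]
eef_rot: [0.725, -0.688, -0.001, 0.0]
contact_force: [-0.2, 0.0, -1.8]
opening: 0.153
```

Call:
send_rows(series=[{"delta_pos": [0, 0, 0.1], "turn": 0, "jaw": 1}, {"delta_pos": [0, 0, 0.2], "turn": 0, "jaw": 1}, {"delta_pos": [0, 0, 0.2], "turn": 0, "jaw": 1}, {"delta_pos": [0, 0, 0.2], "turn": 0, "jaw": 1}])

```text
clock: 15.6
tool_pos: [0.5261, 0.1087, 0.1707]
eef_rot: [0.725, -0.688, -0.001, 0.001]
contact_force: [-0.6, 0.5, -1.3]
opening: 0.153
```

```bash
python3 -c "
from h import *
P2()"
```

```text
t 15.6 panel [-72.36   3.   170.74] Fpanel [-0.54  0.55 -1.25] M [-0.01  0.06  0.04] op 13.4
```

Call:
send_rows(series=[{"delta_pos": [0, 0, 0.15], "turn": 0, "jaw": 1}, {"delta_pos": [0, 0, 0.15], "turn": 0, "jaw": 1}, {"delta_pos": [0, 0, 0.15], "turn": 0, "jaw": 1}])

```text
clock: 15.85
tool_pos: [0.5261, 0.1087, 0.1692]
eef_rot: [0.725, -0.688, -0.001, 0.001]
contact_force: [-0.3, 0.7, -1.3]
opening: 0.153
```

Call:
send_rows(series=[{"delta_pos": [0, 0, 0.1], "turn": 0, "jaw": 1}, {"delta_pos": [0, 0, 0.1], "turn": 0, "jaw": 1}, {"delta_pos": [0, 0, 0.1], "turn": 0, "jaw": 1}])

```text
clock: 16.1
tool_pos: [0.5262, 0.1087, 0.1683]
eef_rot: [0.725, -0.688, -0.001, 0.001]
contact_force: [-0.7, -0.5, -1.0]
opening: 0.154
```

```bash
python3 -c "
from h import *
P2()"
```

```text
t 16.1 panel [-72.25   2.99 168.31] Fpanel [-0.71 -0.45 -0.98] M [-0.01  0.05 -0.  ] op 13.5
```

Call:
send_rows(series=[{"delta_pos": [0, 0, 0.1], "turn": 0, "jaw": 1}, {"delta_pos": [0, 0, 0.1], "turn": 0, "jaw": 1}, {"delta_pos": [0, 0, 0.1], "turn": 0, "jaw": 1}])

```text
clock: 16.35
tool_pos: [0.5263, 0.1088, 0.1674]
eef_rot: [0.725, -0.688, -0.001, 0.0]
contact_force: [0.3, -0.6, -1.1]
opening: 0.151
```

Call:
send_rows(series=[{"delta_pos": [0, 0, 0.1], "turn": 0, "jaw": 1}, {"delta_pos": [0, 0, 0.1], "turn": 0, "jaw": 1}, {"delta_pos": [0, 0, 0.1], "turn": 0, "jaw": 1}])

```text
clock: 16.6
tool_pos: [0.5267, 0.1088, 0.1665]
eef_rot: [0.725, -0.688, -0.001, 0.0]
contact_force: [-0.0, -0.1, -0.1]
opening: 0.155
```

```bash
python3 -c "
from h import *
P2()"
```

```text
t 16.6 panel [-71.76   3.08 166.54] Fpanel [-0.03 -0.11 -0.12] M [-0.02 -0.25 -0.02] op 13.7
```

The tongue now rests on the middle slat, which carries about 1.3 N. I lighten the pinch to 3 N and lower the front along the arc in stages.

Call:
send_rows(series=[{"delta_pos": [0, 0, 0], "turn": 0, "jaw": 0.9}, {"delta_pos": [0, 0, 0], "turn": 0, "jaw": 0.9}, {"delta_pos": [0, 0.12, 0.45], "turn": 0, "jaw": 0.9}, {"delta_pos": [0, 0.25, 0.9], "turn": 0, "jaw": 0.9}, {"delta_pos": [0, 0.37, 1.35], "turn": 0, "jaw": 0.9}, {"delta_pos": [0, 0.49, 1.8], "turn": 0, "jaw": 0.9}, {"delta_pos": [0, 0.49, 1.8], "turn": 0, "jaw": 0.9}, {"delta_pos": [0, 0.49, 1.8], "turn": 0, "jaw": 0.9}], force=3)

```text
clock: 17.27
tool_pos: [0.5204, 0.1084, 0.1478]
eef_rot: [0.725, -0.688, -0.002, 0.001]
contact_force: [-0.3, 0.0, -2.0]
opening: 0.158
```

```bash
python3 -c "
from h import *
P2()
crop('scene',310,140,410,230,8,'pics/a14.png')"
```

```text
t 17.27 panel [-78.05   2.94 147.76] Fpanel [-0.26  0.04 -1.99] M [ 0.08  0.03 -0.01] op 13.9
```

View pics/a14.png

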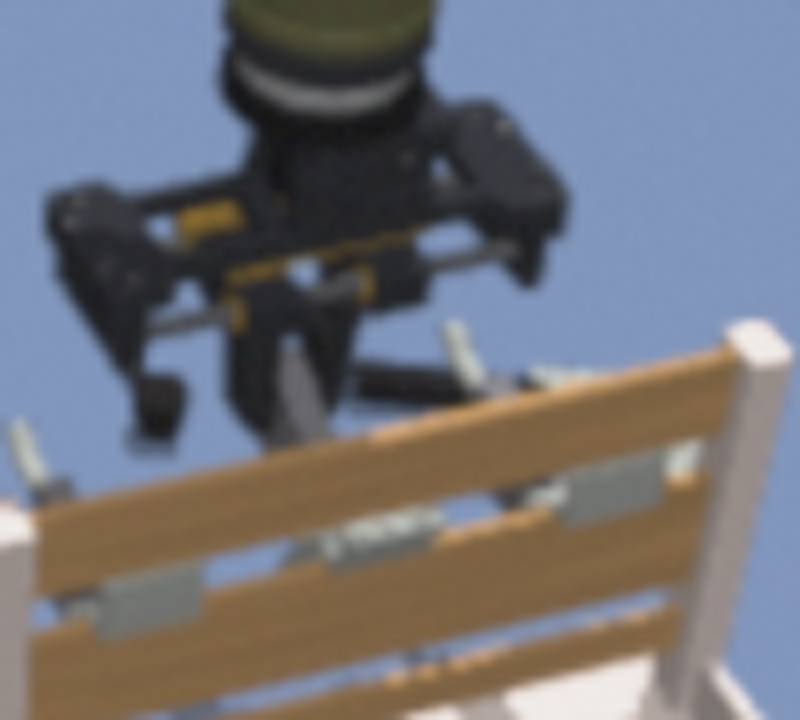

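The bracket is turning down; its lip is at (385,535) and rises behind the slats. I continue.

Call:
send_rows(series=[{"delta_pos": [0, 0, 0.45], "turn": 0, "jaw": 0.9}, {"delta_pos": [0, 0, 0.9], "turn": 0, "jaw": 0.9}, {"delta_pos": [0, 0, 1.35], "turn": 0, "jaw": 0.9}, {"delta_pos": [0, 0, 1.35], "turn": 0, "jaw": 0.9}, {"delta_pos": [0, 0, 1.35], "turn": 0, "jaw": 0.9}], force=3)

```text
clock: 17.73
tool_pos: [0.521, 0.1085, 0.1345]
eef_rot: [0.725, -0.688, -0.001, 0.001]
contact_force: [-0.1, 0.2, -1.2]
opening: 0.16
```

```bash
python3 -c "
from h import *
P2()
crop('scene',310,140,410,230,8,'pics/a15.png')"
```

```text
t 17.73 panel [-77.43   3.03 134.46] Fpanel [-0.1   0.25 -1.22] M [ 0.02  0.02 -0.03] op 14.0
```

View pics/a15.png

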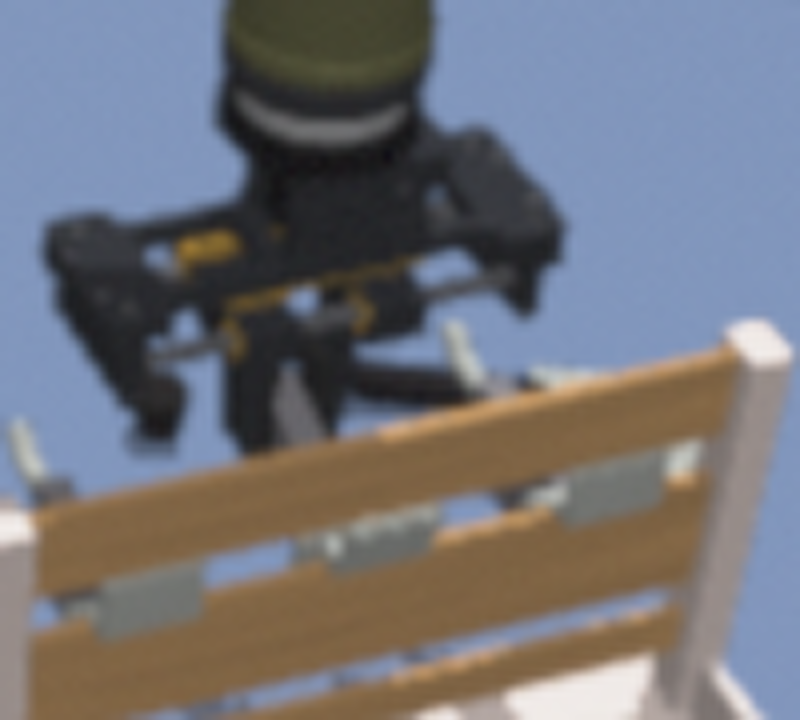

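Call:
send_rows(series=[{"delta_pos": [0, 0, 0.45], "turn": 0, "jaw": 0.9}, {"delta_pos": [0, 0, 0.9], "turn": 0, "jaw": 0.9}, {"delta_pos": [0, 0, 1.4], "turn": 0, "jaw": 0.9}, {"delta_pos": [0, 0, 1.4], "turn": 0, "jaw": 0.9}, {"delta_pos": [0, 0, 1.4], "turn": 0, "jaw": 0.9}], force=3)

```text
clock: 18.2
tool_pos: [0.521, 0.1085, 0.1204]
eef_rot: [0.725, -0.688, -0.001, 0.001]
contact_force: [0.3, 0.0, -1.3]
opening: 0.165
```

```bash
python3 -c "
from h import *
P2()
crop('scene',310,140,410,230,8,'pics/a16.png')"
```

```text
t 18.2 panel [-77.5    3.05 120.4 ] Fpanel [ 0.3 -0.  -1.3] M [-0.01 -0.04  0.04] op 14.5
```

View pics/a16.png

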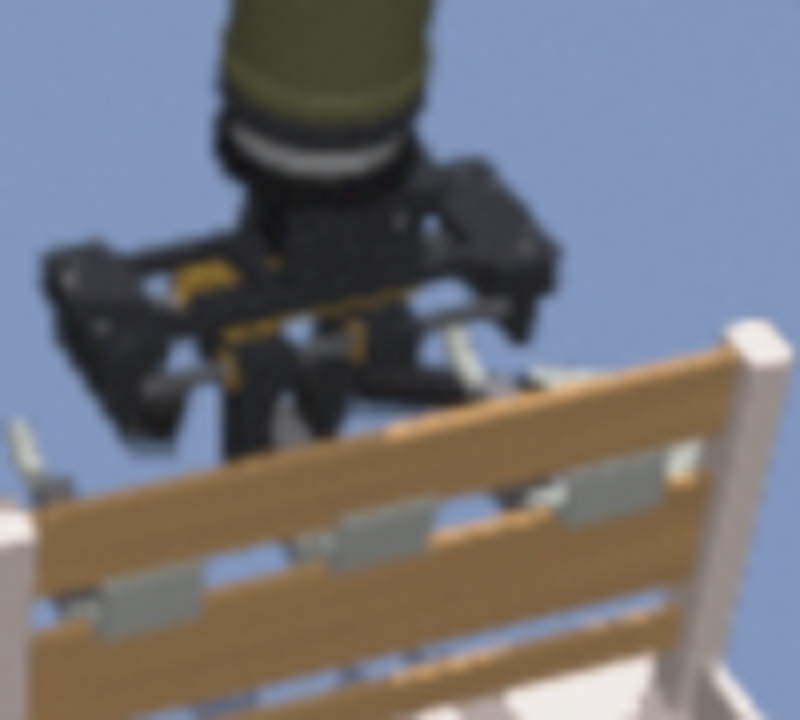

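The lip at (383,535) sits exactly midway between the neighbours' lips at (152,600) and (614,487). Now the last part of the arc.

Call:
send_rows(series=[{"delta_pos": [0, -0.05, 0.4], "turn": 0, "jaw": 0.9}, {"delta_pos": [0, -0.1, 0.8], "turn": 0, "jaw": 0.9}, {"delta_pos": [0, -0.15, 1.15], "turn": 0, "jaw": 0.9}, {"delta_pos": [0, -0.15, 1.15], "turn": 0, "jaw": 0.9}, {"delta_pos": [0, -0.15, 1.15], "turn": 0, "jaw": 0.9}], force=3)

```text
clock: 18.67
tool_pos: [0.5238, 0.1088, 0.1095]
eef_rot: [0.725, -0.688, -0.001, -0.0]
contact_force: [4.5, -0.3, 2.4]
opening: 0.156
```

```bash
python3 -c "
from h import *
P2()"
```

```text
t 18.67 panel [-74.66   3.2  109.47] Fpanel [ 4.44 -0.57  2.44] M [ 0.08 -0.75 -0.08] op 13.8
```

The slat is pulling the tool toward the panel, so I sit a little too far forward. I'll ease 3 mm toward the panel.

Call:
send_rows(series=[{"delta_pos": [0, -0.15, -0.05], "turn": 0, "jaw": 0.9}, {"delta_pos": [0, -0.3, -0.05], "turn": 0, "jaw": 0.9}, {"delta_pos": [0, -0.3, -0.05], "turn": 0, "jaw": 0.9}, {"delta_pos": [0, -0.3, -0.05], "turn": 0, "jaw": 0.9}], force=3)

```text
clock: 19.0
tool_pos: [0.5244, 0.1085, 0.1095]
eef_rot: [0.725, -0.688, -0.002, 0.002]
contact_force: [0.0, -0.0, -1.0]
opening: 0.161
```

```bash
python3 -c "
from h import *
P2()
crop('scene',310,140,410,230,8,'pics/a17.png')"
```

```text
t 19.0 panel [-74.09   2.88 109.48] Fpanel [ 0.02 -0.02 -1.  ] M [ 0.01  0.07 -0.05] op 14.2
```

View pics/a17.png

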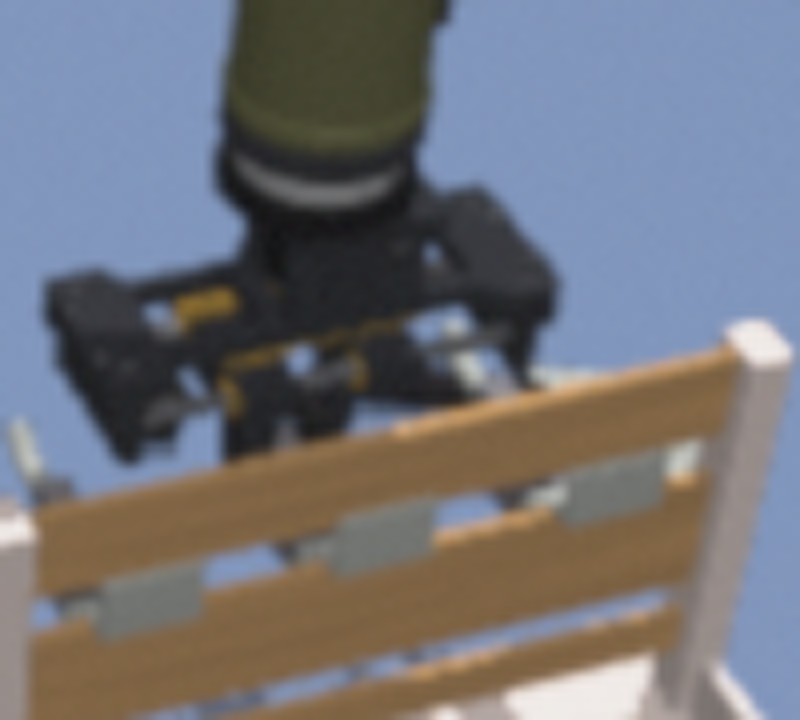

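Call:
send_rows(series=[{"delta_pos": [0, -0.05, 0.1], "turn": 0, "jaw": 0.9}, {"delta_pos": [0, -0.05, 0.1], "turn": 0, "jaw": 0.9}, {"delta_pos": [0, -0.05, 0.1], "turn": 0, "jaw": 0.9}], force=3)

```text
clock: 19.3
tool_pos: [0.5252, 0.1086, 0.1086]
eef_rot: [0.725, -0.688, -0.002, 0.001]
contact_force: [-2.6, -0.3, -0.2]
opening: 0.156
```

Call:
send_rows(series=[{"delta_pos": [0, -0.1, 0], "turn": 0, "jaw": 0.9}, {"delta_pos": [0, -0.1, 0], "turn": 0, "jaw": 0.9}, {"delta_pos": [0, -0.1, 0], "turn": 0, "jaw": 0.9}], force=3)

```text
clock: 19.55
tool_pos: [0.5257, 0.1087, 0.1085]
eef_rot: [0.725, -0.688, -0.002, 0.002]
contact_force: [-4.0, 0.5, 0.6]
opening: 0.159
```

```bash
python3 -c "
from h import *
P2()"
```

```text
t 19.55 panel [-72.71   3.05 108.55] Fpanel [-3.95  0.74  0.55] M [ 0.09  0.9  -0.01] op 14.0
```

The plate is against the middle slat at about 4 N. I ease that off and open.

Call:
send_rows(series=[{"delta_pos": [0, 0.08, 0], "turn": 0, "jaw": 0.9}, {"delta_pos": [0, 0.08, 0], "turn": 0, "jaw": 0.9}, {"delta_pos": [0, 0.08, 0], "turn": 0, "jaw": 0.75}, {"delta_pos": [0, 0.08, 0], "turn": 0, "jaw": 0.65}, {"delta_pos": [0, 0.08, 0], "turn": 0, "jaw": 0.55}, {"delta_pos": [0, 0.08, 0], "turn": 0, "jaw": 0.55}, {"delta_pos": [0, 0.08, 0], "turn": 0, "jaw": 0.55}, {"delta_pos": [0, 0.08, 0], "turn": 0, "jaw": 0.55}])

```text
clock: 20.22
tool_pos: [0.5268, 0.1088, 0.109]
eef_rot: [0.725, -0.688, -0.001, 0.0]
contact_force: [-0.5, -0.3, 0.5]
opening: 0.449
```

```bash
python3 -c "
from h import *
P2()
crop('scene',310,140,410,230,8,'pics/a18.png')"
```

```text
t 20.22 panel [-71.64   3.09 108.96] Fpanel [-0.52 -0.3   0.53] M [0.01 0.08 0.01] op 39.5
```

View pics/a18.png

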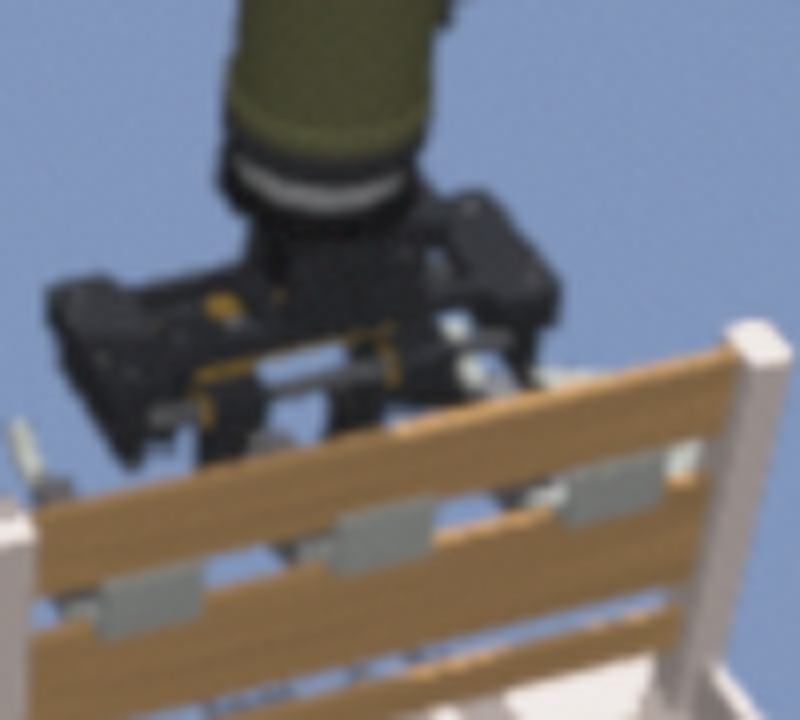

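It hangs by itself. I go straight up, then back away.

Call:
send_rows(series=[{"delta_pos": [0, 0, -1], "turn": 0, "jaw": 0.55}, {"delta_pos": [0, 0, -3], "turn": 0, "jaw": 0.55}, {"delta_pos": [0, 0, -6], "turn": 0, "jaw": 0.55}, {"delta_pos": [0, 0, -9], "turn": 0, "jaw": 0.55}, {"delta_pos": [0, 1, -12], "turn": 0, "jaw": 0.55}, {"delta_pos": [0, 3, -15], "turn": 0, "jaw": 0.55}, {"delta_pos": [0, 6, -16], "turn": 0, "jaw": 0.55}, {"delta_pos": [0, 8, -16], "turn": 0, "jaw": 0.55}])

```text
clock: 20.93
tool_pos: [0.4463, 0.1046, 0.2722]
eef_rot: [0.725, -0.688, 0.0, -0.002]
contact_force: [0.1, 1.2, -0.5]
opening: 0.45
```

Call:
send_rows(series=[{"delta_pos": [4, 3, 0], "turn": 0, "jaw": 0.55}, {"delta_pos": [8, 5, 0], "turn": 0, "jaw": 0.55}, {"delta_pos": [12, 5, 0], "turn": 0, "jaw": 0.55}, {"delta_pos": [16, 5, 0], "turn": 0, "jaw": 0.55}, {"delta_pos": [20, 5, 0], "turn": 0, "jaw": 0.55}, {"delta_pos": [24, 5, 0], "turn": 0, "jaw": 0.55}, {"delta_pos": [28, 5, 0], "turn": 0, "jaw": 0.55}, {"delta_pos": [30, 5, 0], "turn": 0, "jaw": 0.55}])

```text
clock: 21.6
tool_pos: [0.412, -0.2032, 0.2697]
eef_rot: [0.723, -0.691, 0.0, 0.001]
contact_force: [0.2, 0.7, -0.7]
opening: 0.45
```

Call:
send_rows(series=[{"delta_pos": [0, 0, 0], "turn": 0, "jaw": 0.55}, {"delta_pos": [0, 0, 0], "turn": 0, "jaw": 0.55}, {"delta_pos": [0, 0, 0], "turn": 0, "jaw": 0.55}, {"delta_pos": [0, 0, 0], "turn": 0, "jaw": 0.55}])

```text
clock: 21.93
tool_pos: [0.4127, -0.196, 0.2691]
eef_rot: [0.726, -0.687, -0.001, 0.0]
contact_force: [-0.7, 0.0, -0.3]
opening: 0.453
```

```bash
python3 -c "
from h import *
P2()
t=vision.snapshot('top');s=vision.snapshot('scene');cv2.imwrite('pics/t19.png',t);cv2.imwrite('pics/s19.png',s)
crop('top',130,130,290,230,5,'pics/a19t.png',t);crop('scene',290,150,420,260,6,'pics/a19.png',s)"
```

```text
t 21.93 panel [-201.5  -295.35  269.1 ] Fpanel [-0.68  0.08 -0.27] M [ 0.02 -0.03  0.01] op 39.9
```

View pics/a19t.png

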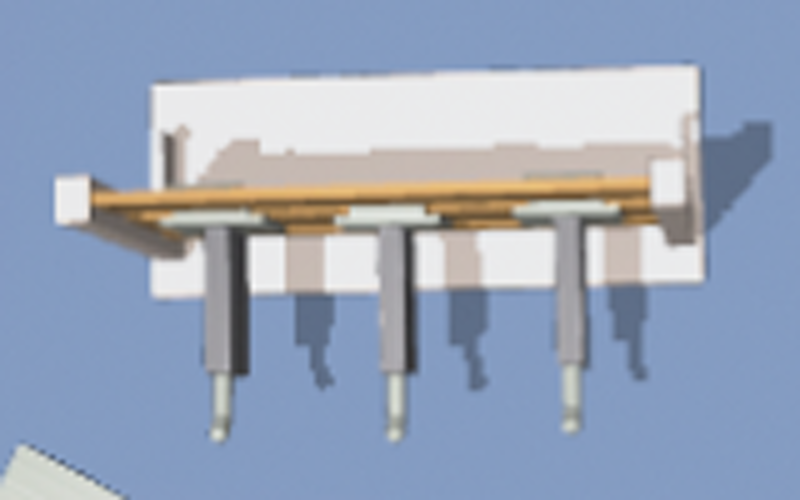

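View pics/a19.png

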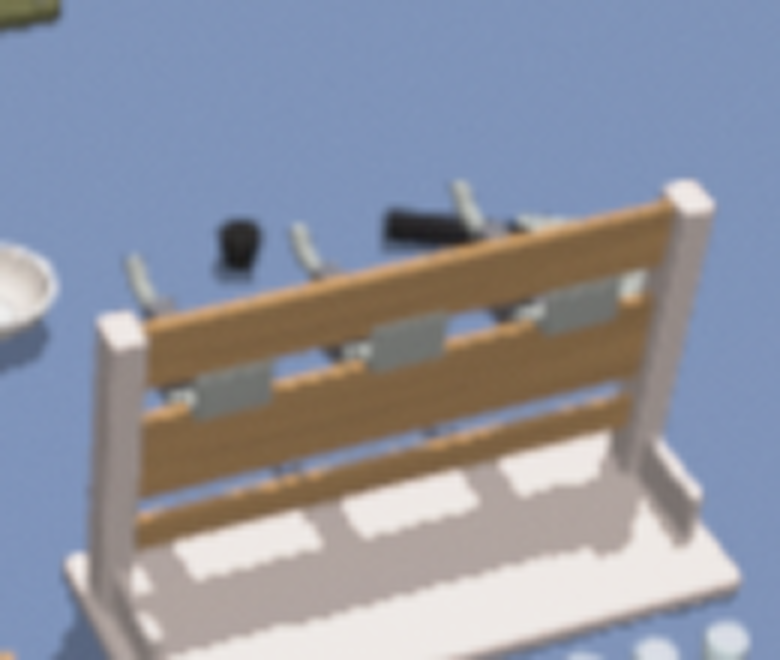

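View pics/t19.png

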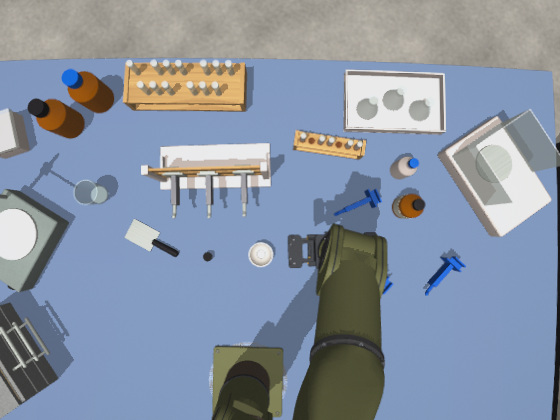

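Run:
```python
from h import *
ims={'top':[],'scene':[]}
for i in range(4):
    for n in ims: ims[n].append(vision.snapshot(n).astype(np.float32))
T=cv2.cvtColor(np.mean(ims['top'],0).astype(np.uint8),cv2.COLOR_BGR2GRAY);S=cv2.cvtColor(np.mean(ims['scene'],0).astype(np.uint8),cv2.COLOR_BGR2GRAY)
k=8
def loc(I,box,search):
    U=cv2.resize(I,None,fx=k,fy=k,interpolation=cv2.INTER_CUBIC)
    b=[v*k for v in box];t=U[b[1]:b[3],b[0]:b[2]];s=[v*k for v in search]
    R=cv2.matchTemplate(U[s[1]:s[3],s[0]:s[2]],t,cv2.TM_CCOEFF_NORMED);_,m,_,l=cv2.minMaxLoc(R)
    return (l[0]/k+search[0]-box[0],l[1]/k+search[1]-box[1]),round(m,3)
# template: middle tip in top; (209,217)
mid=(204,210,214,221)
L=loc(T,mid,(165,205,186,225));Rr=loc(T,mid,(235,203,256,223));print('tip shift L,R',L,Rr,'mean',np.mean([L[0],Rr[0]],0))
mid=(203,199,215,209)
L=loc(T,mid,(165,194,186,214));Rr=loc(T,mid,(234,192,256,212));print('finfront',L,Rr,np.mean([L[0],Rr[0]],0))
mid=(194,168,220,180)
L=loc(T,mid,(155,163,192,185));Rr=loc(T,mid,(226,162,262,184));print('plate',L,Rr,np.mean([L[0],Rr[0]],0))
mid=(350,198,368,216)
L=loc(S,mid,(315,200,342,228));Rr=loc(S,mid,(375,185,402,212));print('lip scene',L,Rr,np.mean([L[0],Rr[0]],0))
# expected pixel shift for +x 2mm and for tip z
for nm,p in(('tip',(-.118,.003,.127)),('lip',(.012,.003,.15))):
  for n in('top','scene'):
    a=proj(n,pan(p))[0];print(nm,n,a,'dx2mm',proj(n,pan(np.array(p)+[.002,0,0]))[0]-a,'dz2',proj(n,pan(np.array(p)+[0,0,.002]))[0]-a,
    'persp mid dev', np.mean([proj(n,pan(np.array(p)+[0,d,0]))[0] for d in(-.095,.095)],0)-a)
```

```text
tip shift L,R ((-35.125, -0.125), 0.935) ((35.0, -1.75), 0.945) mean [-0.0625 -0.9375]
finfront ((-34.5, 0.25), 0.926) ((35.125, -1.5), 0.899) [ 0.3125 -0.625 ]
plate ((-33.875, 0.875), 0.68) ((34.875, -1.125), 0.858) [ 0.5   -0.125]
lip scene ((-29.0, 7.375), 0.949) ((28.75, -7.125), 0.9) [-0.125  0.125]
tip top [208.16717532 216.67258499] dx2mm [-0.01569594 -0.74909164] dz2 [-0.12873789 -0.01866115] persp mid dev [ 0.15881296 -0.01170932]
tip scene [338.96302008 186.18220875] dx2mm [0.26183169 0.37376244] dz2 [ 0.05112454 -0.48370206] persp mid dev [-0.40105384  0.09196169]
lip top [205.72924375 167.06856764] dx2mm [-0.01264998 -0.7533394 ] dz2 [-0.13472509 -0.11009301] persp mid dev [0.16690526 0.02445601]
lip scene [357.92306549 206.34184131] dx2mm [0.30180789 0.42322782] dz2 [ 0.07331227 -0.50151616] persp mid dev [-0.45336905  0.1144077 ]
```

Run:
```python
from h import *
n='scene'
I=np.mean([vision.snapshot(n).astype(np.float32) for _ in range(6)],0)
J=np.mean([vision.snapshot('top').astype(np.float32) for _ in range(6)],0)
cv2.imwrite('pics/tipS.png',np.hstack([cv2.resize(I[v-9:v+11,u-10:u+12],None,fx=11,fy=11,interpolation=cv2.INTER_CUBIC) for u,v in((312,197),(340,191),(367,184))]))
G=cv2.cvtColor(np.clip(I,0,255).astype(np.uint8),cv2.COLOR_BGR2HSV)
# bright low-sat tip centroid top end
for u,v in((312,194),(340,188),(367,181)):
    w=I[v-9:v+9,u-9:u+9]; m=(w[:,:,2]-w[:,:,0]+45).clip(0)  # r-b : bench negative, tip ~0
    rows=m.sum(1);print((u,v),rows.round().tolist())
pl=[cv2.resize(J[v-8:v+12,u-14:u+14],None,fx=9,fy=9,interpolation=cv2.INTER_CUBIC) for u,v in((173,174),(208,172.5),(243,171)) for v in[int(v)]]
cv2.imwrite('pics/plT.png',np.hstack(pl))
```

```text
(312, 194) [0.0, 0.0, 0.0, 0.0, 0.0, 0.0, 0.0, 18.0, 82.0, 127.0, 129.0, 132.0, 143.0, 139.0, 172.0, 212.0, 277.0, 730.0]
(340, 188) [0.0, 0.0, 0.0, 0.0, 0.0, 0.0, 0.0, 4.0, 78.0, 186.0, 226.0, 218.0, 208.0, 196.0, 208.0, 237.0, 383.0, 742.0]
(367, 181) [0.0, 0.0, 0.0, 0.0, 0.0, 0.0, 0.0, 0.0, 55.0, 116.0, 126.0, 125.0, 139.0, 208.0, 468.0, 699.0, 810.0, 1006.0][ WARN:0@18.544] global loadsave.cpp:1063 imwrite_ Unsupported depth image for selected encoder is fallbacked to CV_8U.
```

View pics/tipS.png

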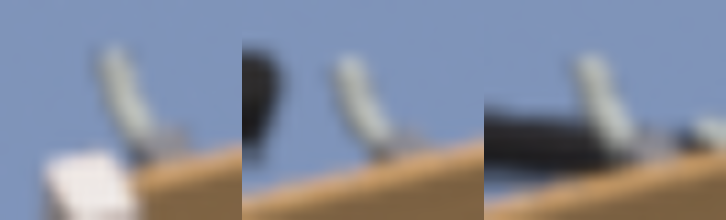

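View pics/plT.png

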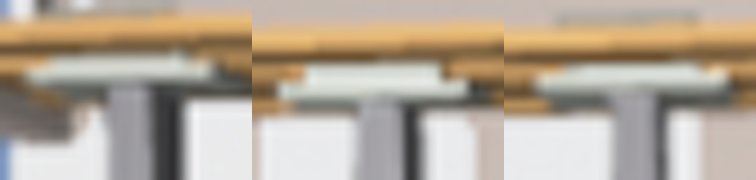

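Everything else is in place, but in the top view the middle peg stands about 2 mm further forward than its neighbours. More of its tongue shows, and its tip is 0.9 px (≈2.5 mm) forward. The plate isn't fully flush, so I'll go back, take the fin lightly, lift the front slightly, push home and lower again.

```bash
python3 -c "
from h import *
P2();delta(pan((-.0725,.003,.2695)),-87)"
```

```text
t 23.03 panel [-201.7  -297.1   268.81] Fpanel [-0.12  0.05 -0.5 ] M [0.02 0.03 0.01] op 40.0
t 23.03 pos [ 412.6 -197.7  268.8] toolx -87.0 tilt 0.15 F [-0.12  0.04 -0.5 ] op 40.0
delta cm [-30.01 -12.92  -0.07] turn 0.0012991494904497358
```

Call:
send_rows(series=[{"delta_pos": [-3, -1, 0], "turn": 0, "jaw": 0.55}, {"delta_pos": [-7, -3, 0], "turn": 0, "jaw": 0.55}, {"delta_pos": [-10.5, -4.5, 0], "turn": 0, "jaw": 0.55}, {"delta_pos": [-14, -6, 0], "turn": 0, "jaw": 0.55}, {"delta_pos": [-17.5, -7.5, 0], "turn": 0, "jaw": 0.55}, {"delta_pos": [-21, -9, 0], "turn": 0, "jaw": 0.55}, {"delta_pos": [-24.5, -10.5, 0], "turn": 0, "jaw": 0.55}, {"delta_pos": [-27.5, -12, 0], "turn": 0, "jaw": 0.55}])

```text
clock: 23.7
tool_pos: [0.5183, 0.0862, 0.2689]
eef_rot: [0.726, -0.688, -0.001, 0.0]
contact_force: [0.2, -0.1, -0.6]
opening: 0.449
```

Call:
send_rows(series=[{"delta_pos": [-1.5, -0.5, 0], "turn": 0, "jaw": 0.55}, {"delta_pos": [-2.5, -0.9, 0], "turn": 0, "jaw": 0.55}, {"delta_pos": [-2.5, -0.9, 0], "turn": 0, "jaw": 0.55}, {"delta_pos": [-2.5, -0.9, 0], "turn": 0, "jaw": 0.55}, {"delta_pos": [-2.5, -0.9, 0], "turn": 0, "jaw": 0.55}])

```text
clock: 24.12
tool_pos: [0.5253, 0.1063, 0.2688]
eef_rot: [0.724, -0.689, -0.001, 0.001]
contact_force: [-0.9, 0.3, 0.5]
opening: 0.452
```

```bash
python3 -c "
from h import *
P2();delta(pan((-.0725,.003,.1085)),-87)"
```

```text
t 24.12 panel [-73.27   0.68 268.76] Fpanel [-0.85  0.31  0.52] M [0.05 0.01 0.06] op 39.8
t 24.12 pos [525.3 106.3 268.8] toolx -87.15 tilt 0.19 F [-0.86  0.26  0.52] op 39.8
delta cm [-0.24 -0.13 16.03] turn -0.15180129183795543
```

Call:
send_rows(series=[{"delta_pos": [-0.2, 0, 2], "turn": 0, "jaw": 0.55}, {"delta_pos": [-0.2, 0, 4.5], "turn": 0, "jaw": 0.55}, {"delta_pos": [-0.2, 0, 7], "turn": 0, "jaw": 0.55}, {"delta_pos": [-0.2, 0, 9], "turn": 0, "jaw": 0.55}, {"delta_pos": [-0.2, 0, 10.5], "turn": 0, "jaw": 0.55}, {"delta_pos": [-0.2, 0, 11.5], "turn": 0, "jaw": 0.55}, {"delta_pos": [-0.2, 0, 12], "turn": 0, "jaw": 0.55}, {"delta_pos": [-0.2, 0, 12], "turn": 0, "jaw": 0.55}])

```text
clock: 24.78
tool_pos: [0.525, 0.1095, 0.1483]
eef_rot: [0.725, -0.689, -0.001, 0.001]
contact_force: [-0.6, 0.7, -0.3]
opening: 0.45
```

```bash
python3 -c "
from h import *
P2();delta(pan((-.0725,.003,.1095)),-87)"
```

```text
t 24.78 panel [-73.42   3.89 148.3 ] Fpanel [-0.6   0.69 -0.26] M [-0.02 -0.05 -0.01] op 39.6
t 24.78 pos [525.  109.5 148.3] toolx -87.08 tilt 0.21 F [-0.64  0.65 -0.26] op 39.6
delta cm [ 0.09 -0.11  3.88] turn -0.08171554354839827
```

Call:
send_rows(series=[{"delta_pos": [0.08, 0, 1.5], "turn": 0, "jaw": 0.55}, {"delta_pos": [0.08, 0, 3], "turn": 0, "jaw": 0.55}, {"delta_pos": [0.08, 0, 3.8], "turn": 0, "jaw": 0.55}, {"delta_pos": [0.08, 0, 3.8], "turn": 0, "jaw": 0.55}, {"delta_pos": [0.08, 0, 3.8], "turn": 0, "jaw": 0.9}, {"delta_pos": [0.08, 0, 3.8], "turn": 0, "jaw": 0.9}, {"delta_pos": [0.08, 0, 3.8], "turn": 0, "jaw": 0.9}, {"delta_pos": [0.08, 0, 3.8], "turn": 0, "jaw": 0.9}], force=6)

```text
clock: 25.45
tool_pos: [0.5258, 0.11, 0.1116]
eef_rot: [0.725, -0.688, -0.001, -0.0]
contact_force: [0.1, -1.3, 0.4]
opening: 0.172
```

Call:
send_rows(series=[{"delta_pos": [0, 0, 0], "turn": 0, "jaw": 0.9}, {"delta_pos": [0, 0, -0.2], "turn": 0, "jaw": 0.9}, {"delta_pos": [0, 0, -0.4], "turn": 0, "jaw": 0.9}, {"delta_pos": [0, 0, -0.4], "turn": 0, "jaw": 0.9}, {"delta_pos": [0, 0, -0.4], "turn": 0, "jaw": 0.9}], force=6)

```text
clock: 25.87
tool_pos: [0.5253, 0.11, 0.115]
eef_rot: [0.725, -0.688, -0.001, 0.0]
contact_force: [-0.6, 0.1, -0.8]
opening: 0.155
```

```bash
python3 -c "
from h import *
P2()"
```

```text
t 25.87 panel [-73.06   4.34 114.99] Fpanel [-0.62  0.14 -0.79] M [-0.02 -0.07  0.05] op 13.6
```

Call:
send_rows(series=[{"delta_pos": [0, -0.1, 0], "turn": 0, "jaw": 0.9}, {"delta_pos": [0, -0.2, 0], "turn": 0, "jaw": 0.9}, {"delta_pos": [0, -0.2, 0], "turn": 0, "jaw": 0.9}, {"delta_pos": [0, -0.2, 0], "turn": 0, "jaw": 0.9}])

```text
clock: 26.2
tool_pos: [0.527, 0.1101, 0.1148]
eef_rot: [0.725, -0.688, -0.001, 0.001]
contact_force: [-2.3, 0.1, 0.3]
opening: 0.162
```

```bash
python3 -c "
from h import *
P2()"
```

```text
t 26.2 panel [-71.35   4.38 114.82] Fpanel [-2.34  0.18  0.32] M [ 0.06  0.32 -0.05] op 14.3
```

Call:
send_rows(series=[{"delta_pos": [0, -0.1, 0], "turn": 0, "jaw": 0.9}, {"delta_pos": [0, -0.15, 0], "turn": 0, "jaw": 0.9}, {"delta_pos": [0, -0.15, 0], "turn": 0, "jaw": 0.9}])

```text
clock: 26.45
tool_pos: [0.5271, 0.1102, 0.1146]
eef_rot: [0.726, -0.688, -0.002, 0.002]
contact_force: [-4.1, 0.8, 1.5]
opening: 0.162
```

```bash
python3 -c "
from h import *
P2()
J=np.mean([vision.snapshot('scene').astype(np.float32) for _ in range(3)],0).astype(np.uint8)
crop('scene',310,180,410,230,8,'pics/a20.png',J)"
```

```text
t 26.45 panel [-71.26   4.47 114.59] Fpanel [-4.09  1.02  1.46] M [ 0.17  0.98 -0.01] op 14.3
```

View pics/a20.png

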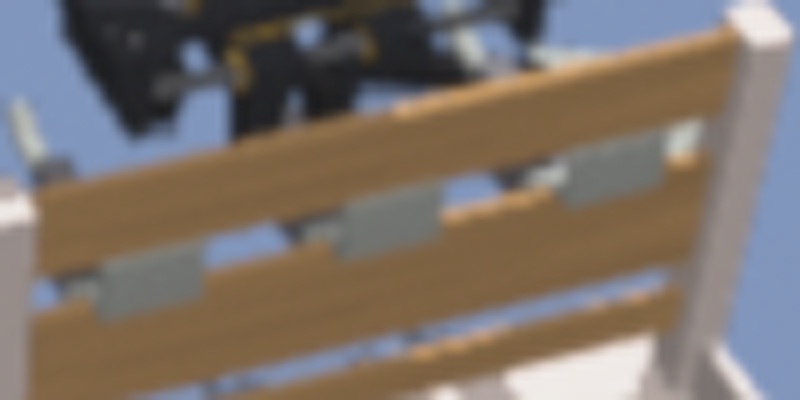

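Hard contact at x ≈ −71.3, about 4 N: the plate top is home. I lower the front again lightly with no pull-back.

Call:
send_rows(series=[{"delta_pos": [0, 0, 0], "turn": 0, "jaw": 0.9}, {"delta_pos": [0, 0, 0.2], "turn": 0, "jaw": 0.9}, {"delta_pos": [0, 0, 0.4], "turn": 0, "jaw": 0.9}, {"delta_pos": [0, 0, 0.5], "turn": 0, "jaw": 0.9}, {"delta_pos": [0, 0, 0.5], "turn": 0, "jaw": 0.9}, {"delta_pos": [0, 0, 0.5], "turn": 0, "jaw": 0.9}], force=3)

```text
clock: 27.1
tool_pos: [0.5295, 0.1102, 0.1098]
eef_rot: [0.725, -0.688, -0.001, -0.0]
contact_force: [-2.6, 1.5, 0.8]
opening: 0.158
```

```bash
python3 -c "
from h import *
P2()"
```

```text
t 27.1 panel [-68.91   4.34 109.81] Fpanel [-2.54  1.59  0.83] M [0.16 0.42 0.02] op 13.9
```

Call:
send_rows(series=[{"delta_pos": [0, 0, 0.1], "turn": 0, "jaw": 0.9}, {"delta_pos": [0, 0, 0.1], "turn": 0, "jaw": 0.9}, {"delta_pos": [0, 0, 0.1], "turn": 0, "jaw": 0.7}, {"delta_pos": [0, 0, 0.1], "turn": 0, "jaw": 0.55}, {"delta_pos": [0, 0, 0.1], "turn": 0, "jaw": 0.55}, {"delta_pos": [0, 0, 0.1], "turn": 0, "jaw": 0.55}, {"delta_pos": [0, 0, 0.1], "turn": 0, "jaw": 0.55}], force=3)

```text
clock: 27.68
tool_pos: [0.529, 0.11, 0.1088]
eef_rot: [0.725, -0.688, -0.001, 0.0]
contact_force: [0.1, 0.3, 0.4]
opening: 0.448
```

```bash
python3 -c "
from h import *
P2()"
```

```text
t 27.68 panel [-69.38   4.11 108.8 ] Fpanel [0.1  0.26 0.4 ] M [ 0.02 -0.02 -0.01] op 39.5
```

Call:
send_rows(series=[{"delta_pos": [0, 0, -1], "turn": 0, "jaw": 0.55}, {"delta_pos": [0, 0, -3], "turn": 0, "jaw": 0.55}, {"delta_pos": [0, 0, -6], "turn": 0, "jaw": 0.55}, {"delta_pos": [0, 0, -9], "turn": 0, "jaw": 0.55}, {"delta_pos": [0, 1, -12], "turn": 0, "jaw": 0.55}, {"delta_pos": [0, 3, -15], "turn": 0, "jaw": 0.55}, {"delta_pos": [0, 6, -16], "turn": 0, "jaw": 0.55}, {"delta_pos": [0, 8, -16], "turn": 0, "jaw": 0.55}])

```text
clock: 28.35
tool_pos: [0.4487, 0.1059, 0.2722]
eef_rot: [0.725, -0.688, 0.0, -0.002]
contact_force: [-1.1, -0.4, -0.9]
opening: 0.448
```

Call:
send_rows(series=[{"delta_pos": [4, 3, 0], "turn": 0, "jaw": 0.55}, {"delta_pos": [8, 5, 0], "turn": 0, "jaw": 0.55}, {"delta_pos": [12, 5, 0], "turn": 0, "jaw": 0.55}, {"delta_pos": [16, 5, 0], "turn": 0, "jaw": 0.55}, {"delta_pos": [20, 5, 0], "turn": 0, "jaw": 0.55}, {"delta_pos": [24, 5, 0], "turn": 0, "jaw": 0.55}, {"delta_pos": [28, 5, 0], "turn": 0, "jaw": 0.55}, {"delta_pos": [30, 5, 0], "turn": 0, "jaw": 0.55}])

```text
clock: 29.02
tool_pos: [0.4144, -0.2019, 0.2697]
eef_rot: [0.723, -0.691, 0.0, 0.001]
contact_force: [0.1, 0.2, 1.0]
opening: 0.448
```

```bash
cat > chk.py <<'E'
from h import *
import sys
ims={'top':[],'scene':[]}
for i in range(6):
    for n in ims: ims[n].append(vision.snapshot(n).astype(np.float32))
Tc=np.mean(ims['top'],0).clip(0,255).astype(np.uint8);Sc=np.mean(ims['scene'],0).clip(0,255).astype(np.uint8)
T=cv2.cvtColor(Tc,cv2.COLOR_BGR2GRAY);S=cv2.cvtColor(Sc,cv2.COLOR_BGR2GRAY)
k=8
def loc(I,box,search):
    U=cv2.resize(I,None,fx=k,fy=k,interpolation=cv2.INTER_CUBIC)
    b=[v*k for v in box];t=U[b[1]:b[3],b[0]:b[2]];s=[v*k for v in search]
    R=cv2.matchTemplate(U[s[1]:s[3],s[0]:s[2]],t,cv2.TM_CCOEFF_NORMED);_,m,_,l=cv2.minMaxLoc(R)
    return (l[0]/k+search[0]-box[0],l[1]/k+search[1]-box[1]),round(float(m),3)
for nm,I,mid,a,b in(('tip',T,(204,210,214,221),(165,205,186,225),(235,203,256,223)),('fin',T,(203,199,215,209),(165,194,186,214),(234,192,256,212)),('plate',T,(194,168,220,180),(155,163,192,185),(226,162,262,184)),('lip',S,(350,198,368,216),(315,200,342,228),(375,185,402,212))):
    L=loc(I,mid,a);R=loc(I,mid,b);print(nm,L,R,np.mean([L[0],R[0]],0).round(3))
t=sys.argv[1]
pl=np.hstack([cv2.resize(Tc[v-8:v+12,u-14:u+14],None,fx=9,fy=9,interpolation=cv2.INTER_CUBIC) for u,v in((173,174),(208,172),(243,171))])
tp=np.hstack([cv2.resize(Sc[v-9:v+11,u-10:u+12],None,fx=11,fy=11,interpolation=cv2.INTER_CUBIC) for u,v in((312,197),(340,191),(367,184))])[:, :]
tp=cv2.copyMakeBorder(tp,0,0,0,pl.shape[1]-tp.shape[1],cv2.BORDER_CONSTANT)
lp=cv2.resize(Sc[190:222,310:405],(pl.shape[1],int(32*pl.shape[1]/95)),interpolation=cv2.INTER_CUBIC)
cv2.imwrite(f'pics/{t}.png',np.vstack([pl,tp,lp])[:600]);cv2.imwrite(f'pics/{t}_top.png',Tc)
P2()
E
python3 chk.py c1
```

```text
tip ((-34.625, 0.0), 0.941) ((35.625, -1.75), 0.965) [ 0.5   -0.875]
fin ((-34.25, 0.25), 0.923) ((35.5, -1.5), 0.899) [ 0.625 -0.625]
plate ((-33.375, 0.75), 0.693) ((35.375, -1.125), 0.857) [ 1.    -0.188]
lip ((-29.625, 7.625), 0.93) ((28.25, -7.0), 0.889) [-0.688  0.312]
t 29.62 panel [-199.   -295.16  268.9 ] Fpanel [0.7  0.02 0.2 ] M [-0.01 -0.01 -0.03] op 39.4
```

View pics/c1.png

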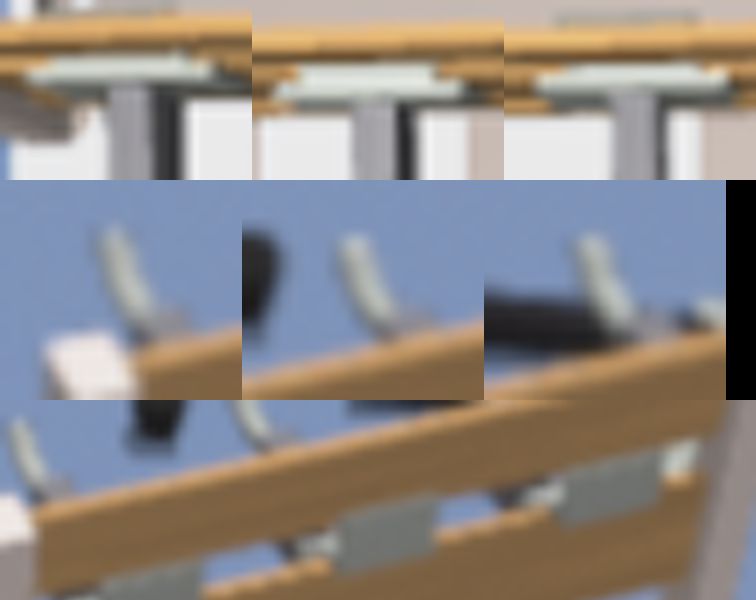

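The checks show the peg about 3° front-low: its tip is ~0.8 px low and ~2.4 mm forward. That is exactly the droop limit where the lip touches the top slat's rear face and only the plate's bottom touches the middle slat. I lowered the front too far before letting go; level is about 3.6 mm higher at the grip. I'll go back, raise to level, push flush and release there.

```bash
python3 -c "
from h import *
P2();delta(pan((-.0725,.003,.2695)),-87)"
```

```text
t 29.62 panel [-199.   -295.16  268.9 ] Fpanel [0.7  0.02 0.2 ] M [-0.01 -0.01 -0.03] op 39.4
t 29.62 pos [ 415.2 -195.7  268.9] toolx -86.91 tilt 0.15 F [0.69 0.06 0.2 ] op 39.4
delta cm [-29.8  -12.7   -0.05] turn 0.0893774363427724
```

Call:
send_rows(series=[{"delta_pos": [-3, -1, 0], "turn": 0, "jaw": 0.55}, {"delta_pos": [-7, -3, 0], "turn": 0, "jaw": 0.55}, {"delta_pos": [-10.5, -4.5, 0], "turn": 0, "jaw": 0.55}, {"delta_pos": [-14, -6, 0], "turn": 0, "jaw": 0.55}, {"delta_pos": [-17.5, -7.5, 0], "turn": 0, "jaw": 0.55}, {"delta_pos": [-21, -9, 0], "turn": 0, "jaw": 0.55}, {"delta_pos": [-24.5, -10.5, 0], "turn": 0, "jaw": 0.55}, {"delta_pos": [-27.5, -12, 0], "turn": 0, "jaw": 0.55}])

```text
clock: 30.28
tool_pos: [0.5206, 0.0878, 0.2689]
eef_rot: [0.726, -0.687, -0.002, 0.0]
contact_force: [-0.3, 0.4, 0.6]
opening: 0.454
```

Call:
send_rows(series=[{"delta_pos": [-1.5, -0.4, 0], "turn": 0, "jaw": 0.55}, {"delta_pos": [-2.3, -0.7, 0], "turn": 0, "jaw": 0.55}, {"delta_pos": [-2.3, -0.7, 0], "turn": 0, "jaw": 0.55}, {"delta_pos": [-2.3, -0.7, 0], "turn": 0, "jaw": 0.55}, {"delta_pos": [-2.3, -0.7, 0], "turn": 0, "jaw": 0.55}])

```text
clock: 30.7
tool_pos: [0.5258, 0.1056, 0.2688]
eef_rot: [0.724, -0.689, -0.001, 0.001]
contact_force: [0.4, -0.3, -0.4]
opening: 0.453
```

```bash
python3 -c "
from h import *
P2();delta(pan((-.0725,.003,.1115)),-87)"
```

```text
t 30.7 panel [-7.2760e+01 -9.0000e-02  2.6877e+02] Fpanel [ 0.43 -0.36 -0.37] M [-0.03  0.04  0.02] op 39.8
t 30.7 pos [525.8 105.6 268.8] toolx -87.15 tilt 0.19 F [ 0.45 -0.33 -0.37] op 39.8
delta cm [-0.32 -0.08 15.73] turn -0.15085156948450162
```

Call:
send_rows(series=[{"delta_pos": [-0.2, 0, 2], "turn": 0, "jaw": 0.55}, {"delta_pos": [-0.2, 0, 4.5], "turn": 0, "jaw": 0.55}, {"delta_pos": [-0.2, 0, 7], "turn": 0, "jaw": 0.55}, {"delta_pos": [-0.2, 0, 9], "turn": 0, "jaw": 0.55}, {"delta_pos": [-0.2, 0, 10.5], "turn": 0, "jaw": 0.55}, {"delta_pos": [-0.2, 0, 11.5], "turn": 0, "jaw": 0.55}, {"delta_pos": [-0.2, 0, 12], "turn": 0, "jaw": 0.55}, {"delta_pos": [-0.2, 0, 12], "turn": 0, "jaw": 0.55}])

```text
clock: 31.37
tool_pos: [0.5255, 0.1088, 0.1483]
eef_rot: [0.725, -0.689, -0.001, 0.001]
contact_force: [0.2, -0.0, -0.2]
opening: 0.452
```

```bash
python3 -c "
from h import *
P2();delta(pan((-.0725,.003,.1095)),-87)"
```

```text
t 31.37 panel [-72.91   3.1  148.29] Fpanel [ 0.25 -0.02 -0.16] M [ 0.01  0.01 -0.03] op 39.8
t 31.37 pos [525.5 108.8 148.3] toolx -87.08 tilt 0.21 F [ 0.25 -0.   -0.16] op 39.8
delta cm [ 0.01 -0.06  3.88] turn -0.08319262538304883
```

Call:
send_rows(series=[{"delta_pos": [0, 0, 1.5], "turn": 0, "jaw": 0.55}, {"delta_pos": [0, 0, 3], "turn": 0, "jaw": 0.55}, {"delta_pos": [0, 0, 3.8], "turn": 0, "jaw": 0.55}, {"delta_pos": [0, 0, 3.8], "turn": 0, "jaw": 0.55}, {"delta_pos": [0, 0, 3.8], "turn": 0, "jaw": 0.9}, {"delta_pos": [0, 0, 3.8], "turn": 0, "jaw": 0.9}, {"delta_pos": [0, 0, 3.8], "turn": 0, "jaw": 0.9}, {"delta_pos": [0, 0, 3.8], "turn": 0, "jaw": 0.9}], force=6)

```text
clock: 32.03
tool_pos: [0.5263, 0.1101, 0.1116]
eef_rot: [0.725, -0.688, -0.001, -0.0]
contact_force: [-0.4, 0.2, -0.6]
opening: 0.167
```

```bash
python3 -c "
from h import *
P2()"
```

```text
t 32.03 panel [-72.05   4.34 111.62] Fpanel [-0.35  0.18 -0.63] M [0.02 0.05 0.03] op 14.7
```

Call:
send_rows(series=[{"delta_pos": [0, -0.05, -0.1], "turn": 0, "jaw": 0.9}, {"delta_pos": [0, -0.1, -0.25], "turn": 0, "jaw": 0.9}, {"delta_pos": [0, -0.2, -0.38], "turn": 0, "jaw": 0.9}, {"delta_pos": [0, -0.25, -0.38], "turn": 0, "jaw": 0.9}, {"delta_pos": [0, -0.3, -0.38], "turn": 0, "jaw": 0.9}, {"delta_pos": [0, -0.3, -0.38], "turn": 0, "jaw": 0.9}], force=6)

```text
clock: 32.53
tool_pos: [0.5274, 0.1102, 0.1145]
eef_rot: [0.725, -0.688, -0.002, 0.002]
contact_force: [-4.2, 0.2, 1.5]
opening: 0.161
```

```bash
python3 -c "
from h import *
P2()"
```

```text
t 32.53 panel [-70.92   4.39 114.52] Fpanel [-4.15  0.44  1.48] M [0.11 0.96 0.  ] op 14.2
```

Call:
send_rows(series=[{"delta_pos": [0, 0.1, -0.1], "turn": 0, "jaw": 0.9}, {"delta_pos": [0, 0, -0.1], "turn": 0, "jaw": 0.9}, {"delta_pos": [0, 0, -0.1], "turn": 0, "jaw": 0.9}], force=6)

```text
clock: 32.78
tool_pos: [0.5278, 0.1102, 0.1155]
eef_rot: [0.725, -0.688, -0.002, 0.001]
contact_force: [-5.3, 0.9, 2.1]
opening: 0.16
```

```bash
python3 -c "
from h import *
P2()
I=np.mean([vision.snapshot('scene').astype(np.float32) for _ in range(4)],0).clip(0,255).astype(np.uint8)
cv2.imwrite('pics/s21.png',I)
crop('scene',310,165,410,225,8,'pics/a21.png',I)"
```

```text
t 32.78 panel [-70.57   4.42 115.5 ] Fpanel [-5.2   1.16  2.07] M [ 0.17  1.01 -0.08] op 14.1
```

View pics/a21.png

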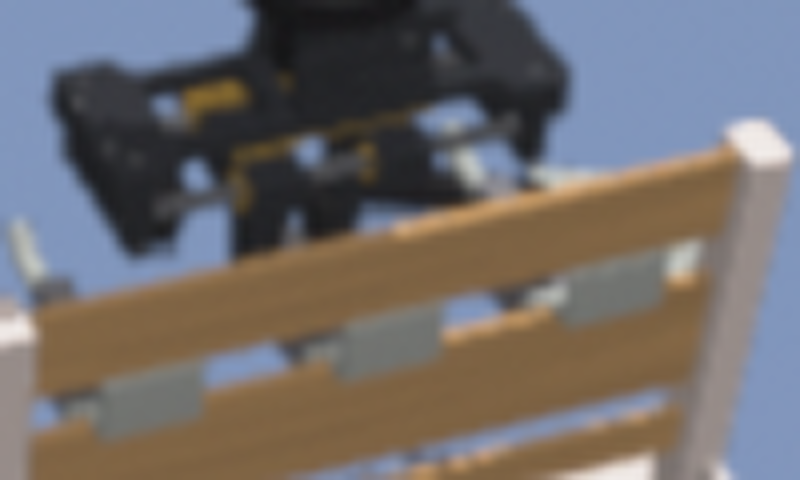

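The lip's lower edge, from (345,378) to (440,353), now lines up with the neighbours', so the plate is home and level. I ease most of the push and open here.

Call:
send_rows(series=[{"delta_pos": [0, 0.08, 0], "turn": 0, "jaw": 0.9}, {"delta_pos": [0, 0.08, 0], "turn": 0, "jaw": 0.9}], force=6)

```text
clock: 33.15
tool_pos: [0.5278, 0.1101, 0.1155]
eef_rot: [0.725, -0.688, -0.001, 0.001]
contact_force: [-4.4, 1.3, 1.0]
opening: 0.161
```

Call:
send_rows(series=[{"delta_pos": [0, 0, 0], "turn": 0, "jaw": 0.55}, {"delta_pos": [0, 0, 0], "turn": 0, "jaw": 0.55}, {"delta_pos": [0, 0, 0], "turn": 0, "jaw": 0.55}, {"delta_pos": [0, 0, 0], "turn": 0, "jaw": 0.55}, {"delta_pos": [0, 0, 0], "turn": 0, "jaw": 0.55}])

```text
clock: 33.57
tool_pos: [0.5287, 0.11, 0.1158]
eef_rot: [0.725, -0.688, -0.001, -0.0]
contact_force: [0.2, 0.2, 0.0]
opening: 0.453
```

Call:
send_rows(series=[{"delta_pos": [0, 0, -1], "turn": 0, "jaw": 0.55}, {"delta_pos": [0, 0, -3], "turn": 0, "jaw": 0.55}, {"delta_pos": [0, 0, -6], "turn": 0, "jaw": 0.55}, {"delta_pos": [0, 0, -9], "turn": 0, "jaw": 0.55}, {"delta_pos": [0, 1, -12], "turn": 0, "jaw": 0.55}, {"delta_pos": [0, 3, -15], "turn": 0, "jaw": 0.55}, {"delta_pos": [0, 6, -16], "turn": 0, "jaw": 0.55}, {"delta_pos": [0, 8, -16], "turn": 0, "jaw": 0.55}])

```text
clock: 34.23
tool_pos: [0.4481, 0.1059, 0.2791]
eef_rot: [0.725, -0.688, 0.0, -0.002]
contact_force: [0.1, -0.5, -0.1]
opening: 0.453
```

Call:
send_rows(series=[{"delta_pos": [4, 3, 0], "turn": 0, "jaw": 0.55}, {"delta_pos": [8, 5, 0], "turn": 0, "jaw": 0.55}, {"delta_pos": [12, 5, 0], "turn": 0, "jaw": 0.55}, {"delta_pos": [16, 5, 0], "turn": 0, "jaw": 0.55}, {"delta_pos": [20, 5, 0], "turn": 0, "jaw": 0.55}, {"delta_pos": [24, 5, 0], "turn": 0, "jaw": 0.55}, {"delta_pos": [28, 5, 0], "turn": 0, "jaw": 0.55}, {"delta_pos": [30, 5, 0], "turn": 0, "jaw": 0.55}])

```text
clock: 34.9
tool_pos: [0.4137, -0.202, 0.2765]
eef_rot: [0.723, -0.691, 0.0, 0.001]
contact_force: [0.3, 0.1, 0.2]
opening: 0.443
```

```bash
python3 chk.py c2
```

```text
tip ((-34.625, 0.0), 0.937) ((35.625, -1.625), 0.968) [ 0.5   -0.812]
fin ((-34.25, 0.25), 0.92) ((35.5, -1.5), 0.902) [ 0.625 -0.625]
plate ((-33.375, 0.75), 0.693) ((35.375, -1.125), 0.855) [ 1.    -0.188]
lip ((-29.5, 7.5), 0.937) ((28.25, -7.0), 0.891) [-0.625  0.25 ]
t 35.5 panel [-199.8  -295.18  275.71] Fpanel [ 0.21  0.24 -0.12] M [-0.03  0.   -0.03] op 39.6
```

View pics/c2.png

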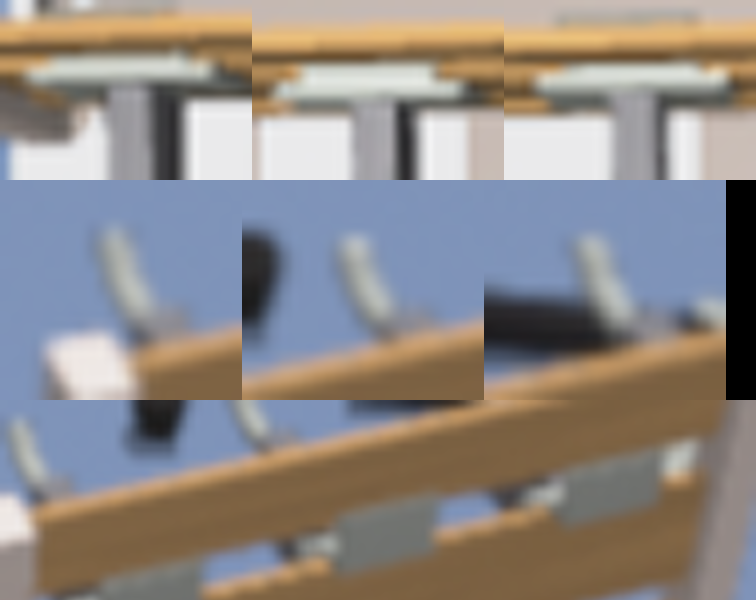

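View pics/c2_top.png

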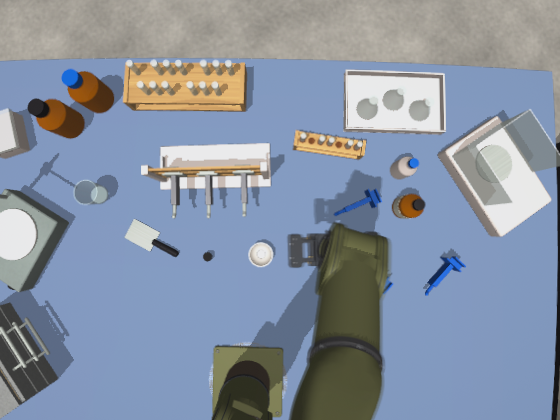

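Run:
```python
from h import *
# fit hung pose (sx, y, pitch) using the tip in both cameras relative to neighbours' matched offsets
px_t=0.82-0.01; 
# top tip: forward mm
print('tip fwd mm',px_t/0.375)
s=vision.snapshot('scene');S=cv2.resize(cv2.cvtColor(s,cv2.COLOR_BGR2GRAY),None,fx=8,fy=8,interpolation=cv2.INTER_CUBIC)
def best(t,x0,y0,x1,y1):
    R=cv2.matchTemplate(S[y0*8:y1*8,x0*8:x1*8],t,cv2.TM_CCOEFF_NORMED);_,m,_,l=cv2.minMaxLoc(R);return (l[0]/8+x0,l[1]/8+y0,round(float(m),3))
t=S[184*8:196*8,336*8:346*8]
L=best(t,304,186,322,206);R=best(t,360,174,378,194);print(L,R,'mean-mid',(L[0]+R[0])/2-336,(L[1]+R[1])/2-184)
```

```text
tip fwd mm 2.1599999999999997
(308.25, 189.75, 0.916) (362.75, 177.5, 0.531) mean-mid -0.5 -0.375
```

```bash
python3 -c "
from plant import order
print(order.finish_job())"
```

```text
the job is handed in; nothing more can be done
None
```

The loose grey peg hangs by itself in the upper gap of the panel, about midway between the two others, but it doesn't sit quite level and flush. I handed the job in at about 36 s.

**How it went:** The arm could not tilt its tool. I pinched the front of the fin at 3 N, pivoted the peg up to about 41° on its rear edge on the bench, and clamped it there. I felt for the top slat's front and underside at about 4 to 5 N. The gap is about 11 to 14 mm above its mark. The lip then went through without contact, and I lowered the front with a light pinch and let go.

**Last checks that passed:**
- The lip is behind the top slat, and the peg is within about 1 mm of midway.
- The gripper is clear and reads no force.
- The tools and glassware in the top picture look where they were. The one blue look-alike under the arm is mostly hidden from that camera.
- My highest force reading was about 6 N.

**Last check that fell short:** The peg's tip sits about 2 mm further forward than its neighbours', and its front hangs about 2 to 3° low. I re-seated it twice, raising the front and pressing it flush against the slat at about 4 N. Both times it settled back to the same position on release. I take that to be the 4 mm play in its slot, with the lip hooked on the top slat and the foot of the plate on the middle slat.

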